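# Sort the bench supplies into their trays

### The job

Sort the five supplies lying in front of the trays: both solder reels go flat in the blue tray, the flux bottle and the varnish bottle stand upright in the yellow tray, and the white power bank goes flat, top side still up, in the black tray. Set each thing down on the tray floor rather than dropping it, never tip the bottles over, and leave the tin of screws where it is.

Things in the scene. Friction and masses are not known exactly. Their poses are not given: they have to be found in the camera images.
- tray_blue: blue open plastic parts tray, fixed, 126 mm (its x) by 176 mm (its y) by 24 mm high, vertical walls 3 mm thick (inside 120 x 170 mm) with a thin outside rim to 132 x 184 mm; origin at the centre of its underside, flat inner floor 3 mm above it, z up. Behind the trays at the left (y over 0.11 m) a lamp bar runs along y: front at x = 0.69 m, 160 to 182 mm above the bench
- tray_yellow: yellow open plastic parts tray, fixed, 126 mm (its x) by 176 mm (its y) by 24 mm high, vertical walls 3 mm thick (inside 120 x 170 mm) with a thin outside rim to 132 x 184 mm; origin at the centre of its underside, flat inner floor 3 mm above it, z up. Behind the trays at the left (y over 0.11 m) a lamp bar runs along y: front at x = 0.69 m, 160 to 182 mm above the bench
- tray_black: black open plastic parts tray, fixed, 126 mm (its x) by 176 mm (its y) by 24 mm high, vertical walls 3 mm thick (inside 120 x 170 mm) with a thin outside rim to 132 x 184 mm; origin at the centre of its underside, flat inner floor 3 mm above it, z up. Behind the trays at the left (y over 0.11 m) a lamp bar runs along y: front at x = 0.69 m, 160 to 182 mm above the bench
- reel_blue: blue-flanged full reel of solder wire lying flat, 52 mm across the two round flanges (2 mm thick each, at bottom and top), winding between them 43 mm across, 24 mm high, about 90 g; origin at the centre of its underside, z up along its axis (not one of the reels in the clutter at the far back left)
- reel_white: white-flanged full reel of solder wire lying flat, 52 mm across the two round flanges (2 mm thick each, at bottom and top), winding between them 43 mm across, 24 mm high, about 90 g; origin at the centre of its underside, z up along its axis (not one of the reels in the clutter at the far back left)
- flux_bottle: round whitish squeeze bottle with a yellow needle tip, standing; body 33 mm across and 68 mm high, collar 18 mm across up to 83 mm, needle up to 110 mm, about 50 g; origin at the centre of its underside, z up
- varnish_bottle: small white square bottle with a tall black brush cap, standing; base 27 x 27 mm and 34 mm high, round cap 17.6 mm across from 38 to 73 mm high, about 40 g; origin at the centre of its underside, z up
- power_bank: white flat box-shaped power bank (battery pack) with rounded edges, lying flat, 102 mm (its x) by 62 mm (its y) by 18 mm high, about 50 g; origin at the centre of its underside, z up out of its top face
- screw_tin: shallow round light grey tin with small screws in it, 54 mm across, 14 mm high, stands among the things to be sorted but is in use and stays where it is; origin at the centre of its underside

How it is judged:
By the outcome, as a careful person would: the job done as asked, in the order asked, and still so for the second after the job is handed in, with the robot touching nothing.
It also fails if it takes over 128 s, if anything falls off the work surface, if the arm or the gripper's body presses on something with over 40 N, if the wrist force passes 120 N, or if a joint passes its speed limit or range.

### The arm

A 6-joint arm with a two-finger parallel gripper is mounted at the origin on a cart in front of the work surface, level with it; the furniture and walls round the work are solid. World frame = base frame: x ahead of the robot, y to its left, z up, the work surface at z = 0. Lengths are in m, angles in rad, forces in N, time in s.
With the tool pointing down it reaches from about 0.25 to 0.725 m from the base axis. Payload 4 kg.
Tool frame: the origin (TCP) lies midway between the tips of the shut fingers; the grasp point (between the pads) lies 19 mm behind it; z points along the fingers, y is the line along which they close (so a half turn about z gives the same grasp; the last joint's range is limited). The gripper opens to 85 mm and grips with 20 to 120 N. Pads are 22 mm wide; open, the fingers measure 114 mm over their backs; the gripper's body (76 mm by 85 mm) begins 54 mm behind the grasp point. The pads swing forward as they close: fully open they stand 13 mm farther back than shut.
Start: joints at [1.263, 0.241, 0.005, 1.335, 0, 1.571], TCP at [0.151, 0.477, 0.201] pointing down, gripper open.
Joint ranges: [-2.72, 2.72], [-1.05, 1.87], [-1.09, 1.28], [-1.99, 2.15], [-1.42, 1.44], [-3.14, 3.14]. Speed limits (rad/s): [2.79, 2.79, 3.14, 3.14, 3.14, 3.14].

### API

Orientations are given as a unit quaternion [x, y, z, w].
In Python, from workcell import bot, camera, job_done gives the robot as it stands.
- The arm moves only by the tool carry_out, never from a script. Its argument "plan" is a list of rows, each an object of numbers: "dx", "dy", "dz": the shift along the tool's x, y, z in mm; "twist": the turn about the tool's z in degrees; "fingers": the closure, from -1 (fully open) to 1 (shut). In form: [{"dx": .., "dy": .., "dz": .., "twist": .., "fingers": ..}, ...]. A call has exactly 5 rows; each row is the pose to reach, as a shift and turn from the pose commanded when the call began, along the tool's axes at that moment; what a row does not reach only later rows make up. A row lasts 1/12 s, in which the tool goes at most 41.7 mm and 7.16 degrees, less where a joint would pass 70% of its speed; a pose out of reach is approached as far as the arm can. A call with a gripper value outside its range is refused whole. The fingers move at their own pace and stop on an object; the grip force is fixed at half the most. Time passes only in rows, so rows that repeat a pose let the fingers close, or fill a call up. It gives the time, the measured TCP pose, the force, the opening and the grip force at its end, in the units of the state.
- bot.get_obs(): the state, without advancing time (a new reading comes with each control period).
- camera(name): name is "side" or "top"; returns a dict with "image" (480x640x3 uint8, red, green, blue), "intrinsics" (3x3 intrinsics, pixels), "eye" and "attitude" of the camera in the world. Camera axes: x right, y down, z forward; pixel columns grow to the right and rows downward; lengths in m; the calibration is good to about 2 mm. A picture is of the moment at which its call begins. There is no depth.
- job_done(): hands the job in; it is judged then, once.
The state is a dict: "clock": time; "joint_pos": joint angles; "joint_vel": joint speeds; "tau": joint torques, N m; "eef_pos": TCP position; "tool_rot": TCP orientation; "ft_force": force on the tool from outside, world axes, zero at the start; "ft_torque": the same for the moment, N m; "grip_width": finger opening in m; "grasp_force": force on a finger pad.
Only numpy, scipy, OpenCV 4.12 (cv2) and the standard library are available. Lean on these libraries where they do the work, as an engineer would, in place of code of your own. Each camera call takes 0.05 s, during which the arm holds its last target. There are 200 camera calls.

## Working session

There is one attempt and no reset: what is moved stays moved. The work goes in short steps, Python scripts to look and compute and a tool call to move; the robot and the scene stay as the last step left them, time stands still between calls to the robot, and variables do not carry over. Pictures are saved under pics/ and viewed, at most 14 in all, crops included, and the job is handed in when it is done.

Besides the shell and the picture viewer there is one more tool, called after "Call:" as a command line: name --argument value ..., lists and objects as JSON in quotes. carry_out: Moves the arm, as the interface text tells. Its arguments: {"type":"object","properties":{"plan":{"type":"array","items":{"type":"object","properties":{"dx":{"type":"number"},"dy":{"type":"number"},"dz":{"type":"number"},"twist":{"type":"number"},"fingers":{"type":"number"}}}}},"required":["plan"]}

```bash
mkdir -p pics; ls
python3 - <<'E'
from workcell import bot,camera
import cv2,numpy as np
for n in("top","side"):
    c=camera(n);cv2.imwrite(f"pics/{n}0.png",c["image"][:,:,::-1]);print(n,c["intrinsics"],c["eye"],c["attitude"])
o=bot.get_obs();print(o)
E
```

```text
pics
top [[613.39343401   0.         320.56646231]
 [  0.         613.39343401 242.29836689]
 [  0.           0.           1.        ]] [ 0.27572705 -0.00949201  1.52787718] [-0.69527211  0.71460181 -0.05027817  0.05842138]
side [[525.90820513   0.         324.36030171]
 [  0.         525.90820513 241.71707593]
 [  0.           0.           1.        ]] [ 0.12036575 -0.75965648  0.65160606] [ 0.8722585  -0.19895511  0.10600382 -0.43398752]
{'clock': 0.1, 'joint_pos': array([1.26299403e+00, 2.41319071e-01, 3.82633540e-03, 1.33521518e+00,
       1.54477052e-05, 1.57080731e+00]), 'joint_vel': array([ 0.00011032, -0.00185321,  0.00212384,  0.0019188 , -0.00088568,
        0.00077529]), 'tau': array([-9.78203298e-05, -3.73138154e+01,  2.53010130e+01,  1.08629797e-02,
        6.37490598e-05,  1.13630961e-05]), 'eef_pos': array([0.15128222, 0.4758879 , 0.20059888]), 'tool_rot': array([ 1.53299693e-01,  9.88179281e-01, -9.43316071e-04, -1.54145517e-04]), 'ft_force': array([ 0.04280844,  0.19008021, -0.22720644]), 'ft_torque': array([ 0.01511061,  0.03844495, -0.03311609]), 'grasp_force': 0.0, 'grip_width': 0.08549502335026923}
```

View pics/top0.png

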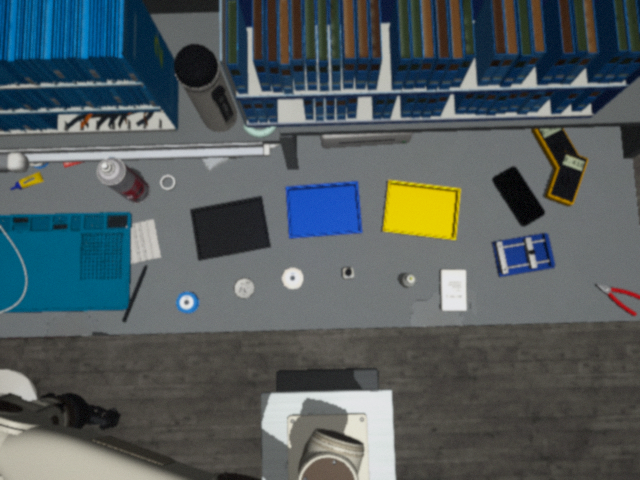

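View pics/side0.png

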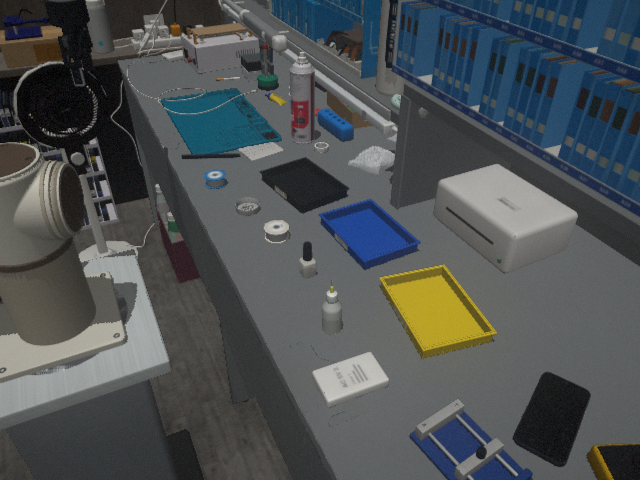

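Top: blue reel (188,302), tin (244,288), white reel (292,278), varnish (348,272), flux (408,280) and power bank (454,290). The trays are black (230,228), blue (323,210) and yellow (422,210). The side view agrees, with the spray can and lamp bar behind at the left.

```bash
cat > h.py <<'E'
import numpy as np,cv2
from scipy.spatial.transform import Rotation as R
def ray(c,u,v,z):
    d=R.from_quat(c["attitude"]).apply(np.linalg.inv(c["intrinsics"])@[u,v,1]);e=np.array(c["eye"])
    return e+d*(z-e[2])/d[2]
def proj(c,P):
    p=R.from_quat(c["attitude"]).inv().apply(np.atleast_2d(P)-c["eye"])@c["intrinsics"].T
    return p[:,:2]/p[:,2:]
def circ(x,y,z,r):
    t=np.linspace(0,2*np.pi,40);return np.c_[x+r*np.cos(t),y+r*np.sin(t),0*t+z]
def rect(x,y,z,a,b,yaw):
    q=np.array([[1,1],[1,-1],[-1,-1],[-1,1],[1,1]])*[a/2,b/2];c,s=np.cos(yaw),np.sin(yaw)
    return np.c_[q@[[c,s],[-s,c]]+[x,y],np.full(5,z)]
def overlay(c,polys,box,k,name,cols=None):
    x0,y0,x1,y1=box;im=cv2.resize(c["image"][y0:y1,x0:x1,::-1],None,fx=k,fy=k,interpolation=cv2.INTER_CUBIC)
    for i,P in enumerate(polys):
        q=((proj(c,P)-[x0,y0]+.5)*k-.5)
        cv2.polylines(im,[np.round(q*8).astype(np.int32)],False,(0,0,255) if not cols else cols[i],1,cv2.LINE_AA,3)
    cv2.imwrite(name,im)
E
python3 - <<'E'
from h import *;from workcell import camera
import pickle
T=camera("top");S=camera("side");pickle.dump((T,S),open("c.pkl","wb"))
for n,u,v,z in[("blue",188,302,.024),("tin",244,288,.014),("white",292,278,.024),("varn",348,272,.073),("flux",407,279,.083),("pb",454,290,.018)]:
    print(n,ray(T,u,v,z).round(4))
for n,u,v,z in[("blue",215,177,.024),("white",277,228,.024),("varn",307,243,.073),("flux",331,297,.083),("pb",350,377,.018)]:
    print(n,ray(S,u,v,z).round(4))
def seg(n,c,m,z):
    _,l,s,_=cv2.connectedComponentsWithStats(m.astype(np.uint8));i=1+s[1:,4].argmax()
    cn=max(cv2.findContours((l==i).astype(np.uint8),0,2)[0],key=cv2.contourArea)
    w=np.array([ray(c,*p[0],z)[:2] for p in cn]);r=cv2.minAreaRect((w*1000).astype(np.float32));print(n,r,s[i])
hT=cv2.cvtColor(T["image"],cv2.COLOR_RGB2HSV).astype(int);hS=cv2.cvtColor(S["image"],cv2.COLOR_RGB2HSV).astype(int)
def roi(h,x0,y0,x1,y1):
    m=np.zeros(h.shape[:2],bool);m[y0:y1,x0:x1]=1;return m
H,Sa,V=hT[...,0],hT[...,1],hT[...,2]
seg("yellow T",T,(H>20)&(H<35)&(Sa>120)&roi(hT,370,170,475,250),.024)
seg("blue T",T,(H>100)&(H<130)&(Sa>120)&roi(hT,275,170,375,250),.024)
seg("black T",T,(V<60)&roi(hT,180,190,280,268),.024)
seg("pb T",T,(V>170)&(Sa<40)&roi(hT,430,262,480,318),.014)
seg("reelb T",T,(Sa>110)&roi(hT,170,285,205,320),.022)
seg("reelw T",T,(V>150)&(Sa<60)&roi(hT,275,260,310,295),.024)
H,Sa,V=hS[...,0],hS[...,1],hS[...,2]
seg("yellow S",S,(H>20)&(H<35)&(Sa>120)&roi(hS,370,255,500,360),.024)
seg("blue S",S,(H>100)&(H<130)&(Sa>120)&roi(hS,310,195,425,270),.024)
seg("pb S",S,(V>150)&(Sa<60)&roi(hS,300,340,400,415),.014)
E
```

```text
blue [0.3704 0.3336 0.024 ]
tin [0.4018 0.1972 0.014 ]
white [0.4223 0.0774 0.024 ]
varn [ 0.4282 -0.0591  0.073 ]
flux [ 0.4067 -0.1972  0.083 ]
pb [ 0.3824 -0.3194  0.018 ]
blue [0.3716 0.3255 0.024 ]
white [0.4264 0.0705 0.024 ]
varn [ 0.4344 -0.0612  0.073 ]
flux [ 0.4045 -0.2181  0.083 ]
pb [ 0.3844 -0.3244  0.018 ]
yellow T ((585.1185302734375, -248.95333862304688), (185.28932189941406, 135.08937072753906), 81.32232666015625) [ 382  180   79   60 3937]
blue T ((593.0077514648438, -4.1353759765625), (133.56369018554688, 183.4597625732422), 2.8094322681427) [ 286  181   76   57 3829]
black T ((552.5220947265625, 230.29519653320312), (129.8597869873047, 180.02963256835938), 9.46987533569336) [ 191  197   79   63 3662]
pb T ((382.965087890625, -319.04248046875), (60.5589714050293, 98.4440689086914), 88.45488739013672) [ 441  270   26   41 1011]
reelb T ((369.44818115234375, 336.50933837890625), (54.58575439453125, 51.37665557861328), 88.43217468261719) [176 292  23  22 221]
reelw T ((422.5223388671875, 76.47128295898438), (53.51589584350586, 53.92289733886719), 65.8044662475586) [281 267  23  23 390]
yellow S ((583.1611328125, -258.2096862792969), (196.68496704101562, 140.8035888671875), 81.2591781616211) [ 379  265  118   93 6468]
blue S ((590.240234375, -15.87115478515625), (144.54531860351562, 201.15122985839844), 2.6984355449676514) [ 319  199  101   70 3907]
pb S ((387.4761962890625, -318.8586730957031), (61.67827224731445, 100.94802856445312), 87.61897277832031) [ 313  352   76   50 2143]
```

```bash
cat > ov.py <<'E'
from h import *;import pickle
T,S=pickle.load(open("c.pkl","rb"))
r=np.radians
P=[]
for x,y,a in[(.585,-.249,-8.7),(.593,-.0045,2.8),(.5525,.2303,9.5)]: P+=[rect(x,y,.024,.132,.184,r(a)),rect(x,y,.003,.12,.17,r(a))]
for x,y in[(.3705,.3338),(.4225,.0768)]: P+=[circ(x,y,.024,.026),circ(x,y,0,.026)]
P+=[rect(.3835,-.3192,.018,.102,.062,r(-1.5))]
P+=[circ(.4285,-.0595,.073,.0088),rect(.4285,-.0595,0,.027,.027,0)]
P+=[circ(.4065,-.198,.068,.0165),circ(.4065,-.198,.0,.0165),circ(.4065,-.198,.110,.001)]
P+=[circ(.4015,.1972,.014,.027)]
overlay(T,P,(168,170,478,325),2.58,"pics/ovT.png")
overlay(S,P,(190,150,510,410),2.5,"pics/ovS.png")
E
python3 ov.py
```

```text
(no output)
```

View pics/ovT.png

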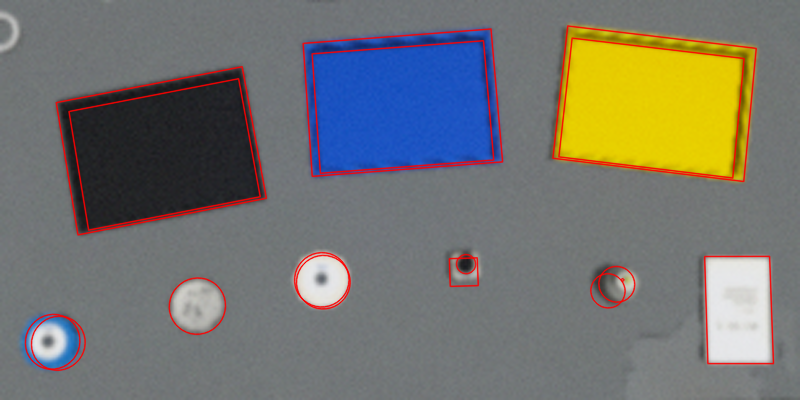

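View pics/ovS.png

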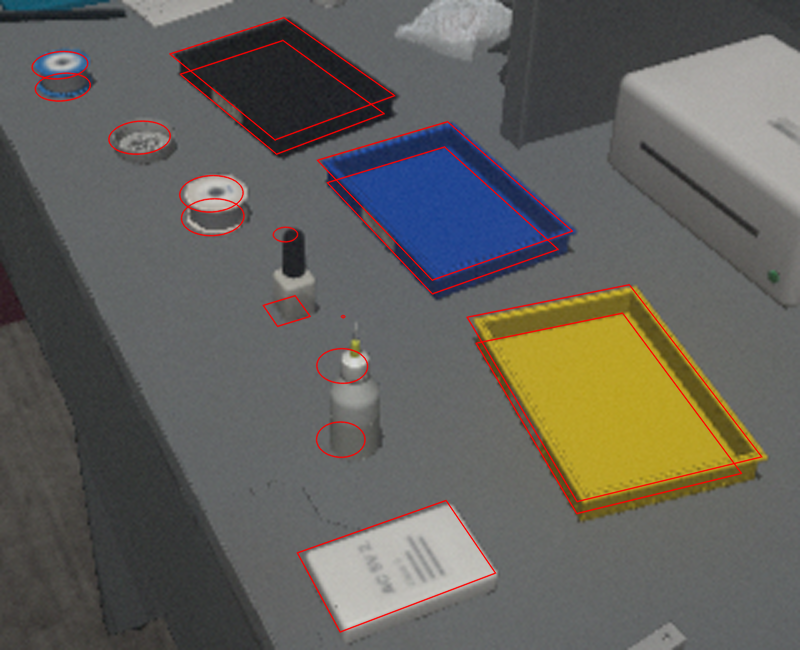

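Trays, power bank and tin fit to about 2 mm. The reels are off by a couple of mm and both bottles by 5–10 mm, so I'll zoom in on those.

Run:
```python
from h import *;import pickle
T,S=pickle.load(open("c.pkl","rb"))
rows=[]
z=lambda c,x,y,w,h,k:cv2.resize(c["image"][y:y+h,x:x+w,::-1],None,fx=k,fy=k,interpolation=cv2.INTER_CUBIC)
im=np.vstack([np.hstack([z(T,330,257,32,32,8),z(T,390,264,32,32,8),z(T,172,286,32,32,8)]),
 np.hstack([z(S,290,236,32,42,8),z(S,316,280,32,42,8)[:336],z(S,200,165,32,42,8)])])
cv2.imwrite("pics/z.png",im);print(im.shape)
```

```text
(592, 768, 3)
```

View pics/z.png

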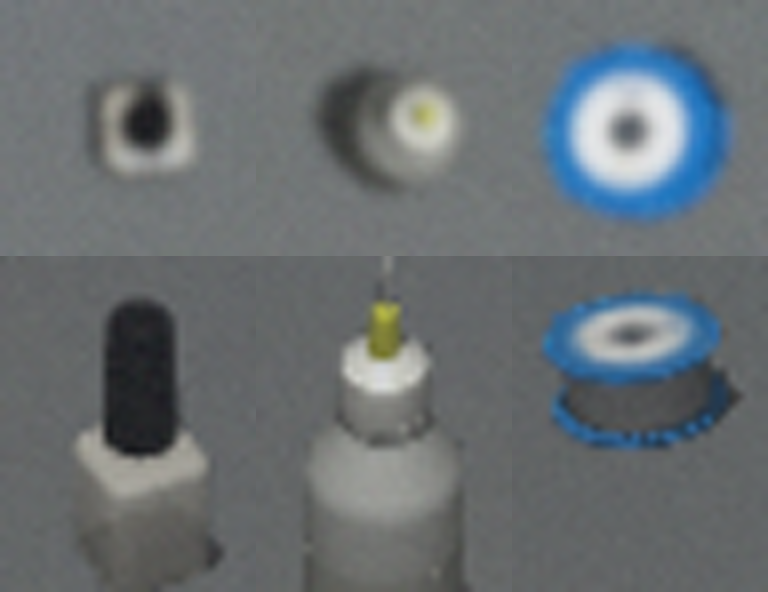

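Run:
```python
from h import *;import pickle
T,S=pickle.load(open("c.pkl","rb"))
for n,t,s,z in[("varn",(348.06,272.06),(306.9,242.9),.073),("flux",(410.3,278.8),(331.7,292.8),.083),("fluxbody",(408.6,280.4),(331.7,292.8),.06),("rb",(186.1,301.8),(214.6,174.2),.024),("rw",(292.1,277.5),(276.2,226.2),.024),("vsq",(348.06,272.4),(307,258),.034)]:
    print(n,ray(T,*t,z)[:2].round(4),ray(S,*s,z)[:2].round(4))
# systematic side offset at tray yellow corners (crop px -> image): near-right corner
print(R.from_quat([1.53299693e-01,9.88179281e-01,0,0]).as_matrix().round(4))
```

```text
varn [ 0.4281 -0.0592] [ 0.4343 -0.0609]
flux [ 0.407 -0.205] [ 0.4099 -0.2098]
fluxbody [ 0.4053 -0.2038] [ 0.4216 -0.1876]
rb [0.371  0.3383] [0.3746 0.3387]
rw [0.4236 0.0771] [0.4273 0.0772]
vsq [ 0.4313 -0.0605] [ 0.4361 -0.0566]
[[-0.953  0.303  0.   ]
 [ 0.303  0.953  0.   ]
 [ 0.     0.    -1.   ]]
```

Call:
carry_out --plan '[{"dx": -20, "dy": -5, "dz": 0, "twist": -4, "fingers": -1}, {"dx": -60, "dy": -15, "dz": 0, "twist": -8, "fingers": -1}, {"dx": -100, "dy": -25, "dz": 0, "twist": -12, "fingers": -1}, {"dx": -130, "dy": -33, "dz": 0, "twist": -16, "fingers": -1}, {"dx": -150, "dy": -38, "dz": 0, "twist": -17.6, "fingers": -1}]'

```text
clock: 0.62
eef_pos: [0.2849, 0.393, 0.2012]
tool_rot: [-0.0, 1.0, -0.0, 0.0]
ft_force: [0.2, -0.1, -0.7]
grip_width: 0.0855
grasp_force: 0.0
```

```bash
cat > st.py <<'E'
from workcell import bot
import numpy as np
from scipy.spatial.transform import Rotation as R
o=bot.get_obs();M=R.from_quat(o["tool_rot"]).as_matrix()
print(o["clock"],o["eef_pos"].round(4),"q",o["joint_pos"].round(3),"toolx deg",np.degrees(np.arctan2(M[1,0],M[0,0])).round(2),"tilt",M[:,2].round(3),o["grip_width"],o["grasp_force"],o["ft_force"].round(1))
E
python3 st.py
```

```text
0.6167 [0.2849 0.393  0.2012] q [ 9.440e-01  2.120e-01 -3.200e-02  1.327e+00 -1.000e-03  9.440e-01] toolx deg -180.0 tilt [ 0.    -0.001 -1.   ] 0.08547654162137173 0.0 [ 0.2 -0.1 -0.7]
```

Call:
carry_out --plan '[{"dx": -25, "dy": -15, "dz": 15, "twist": 0, "fingers": -1}, {"dx": -50, "dy": -31, "dz": 45, "twist": 0, "fingers": -1}, {"dx": -73, "dy": -45, "dz": 80, "twist": 0, "fingers": -1}, {"dx": -85, "dy": -53, "dz": 110, "twist": 0, "fingers": -1}, {"dx": -87.6, "dy": -54.7, "dz": 131, "twist": 0, "fingers": -1}]'

```text
clock: 1.03
eef_pos: [0.3714, 0.3371, 0.0673]
tool_rot: [0.002, 1.0, -0.001, -0.001]
ft_force: [0.1, -0.3, 0.1]
grip_width: 0.0855
grasp_force: 0.0
```

Call:
carry_out --plan '[{"dx": 0, "dy": 0, "dz": 5, "twist": 0, "fingers": -1}, {"dx": 0, "dy": 0, "dz": 15, "twist": 0, "fingers": -1}, {"dx": 0, "dy": 0, "dz": 30, "twist": 0, "fingers": -1}, {"dx": 0, "dy": 0, "dz": 40, "twist": 0, "fingers": -1}, {"dx": 0, "dy": 0, "dz": 40, "twist": 0, "fingers": -1}]'

```text
clock: 1.45
eef_pos: [0.3693, 0.34, 0.0294]
tool_rot: [-0.0, 1.0, -0.001, -0.001]
ft_force: [0.4, -0.4, -1.3]
grip_width: 0.0855
grasp_force: 0.0
```

```bash
python3 st.py
python3 - <<'E'
from h import *;from workcell import camera,bot
T=camera("top");S=camera("side")
z=lambda c,x,y,w,h,k:cv2.resize(c["image"][y:y+h,x:x+w,::-1],(w*k,h*k),interpolation=cv2.INTER_CUBIC)
cv2.imwrite("pics/g1.png",np.hstack([z(T,150,260,80,80,5),z(S,165,110,80,80,5)]))
E
```

```text
1.45 [0.3693 0.34   0.0294] q [ 0.744  0.391 -0.266  0.916  0.     0.743] toolx deg -179.97 tilt [-0.002 -0.001 -1.   ] 0.08547994102121476 0.0 [ 0.4 -0.4 -1.3]
```

View pics/g1.png

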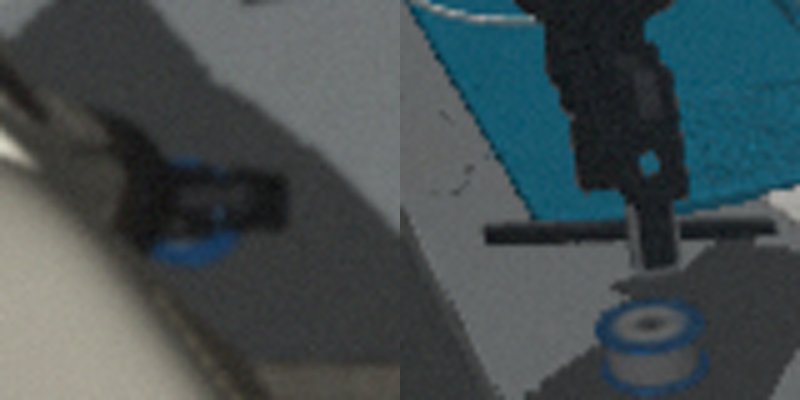

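Call:
carry_out --plan '[{"dx": -2.4, "dy": -2, "dz": 10, "twist": 0, "fingers": -1}, {"dx": -2.4, "dy": -2, "dz": 22, "twist": 0, "fingers": -1}, {"dx": -2.4, "dy": -2, "dz": 30, "twist": 0, "fingers": -1}, {"dx": -2.4, "dy": -2, "dz": 30, "twist": 0, "fingers": -0.4}, {"dx": -2.4, "dy": -2, "dz": 30, "twist": 0, "fingers": 1}]'

```text
clock: 1.97
eef_pos: [0.3727, 0.3378, 0.0002]
tool_rot: [0.0, 1.0, -0.0, -0.0]
ft_force: [0.0, 1.1, -0.2]
grip_width: 0.0642
grasp_force: 0.0
```

Call:
carry_out --plan '[{"dx": 0, "dy": 0, "dz": 0, "twist": 0, "fingers": 1}, {"dx": 0, "dy": 0, "dz": 0, "twist": 0, "fingers": 1}, {"dx": 0, "dy": 0, "dz": 0, "twist": 0, "fingers": 1}, {"dx": 0, "dy": 0, "dz": 0, "twist": 0, "fingers": 1}, {"dx": 0, "dy": 0, "dz": 0, "twist": 0, "fingers": 1}]'

```text
clock: 2.38
eef_pos: [0.3731, 0.3383, 0.0007]
tool_rot: [0.0, 1.0, 0.0, 0.0]
ft_force: [0.3, 0.6, 0.7]
grip_width: 0.0007
grasp_force: 0.0
```

```bash
python3 - <<'E'
from h import *;from workcell import camera,bot
T=camera("top");S=camera("side")
z=lambda c,x,y,w,h,k:cv2.resize(c["image"][y:y+h,x:x+w,::-1],(w*k,h*k),interpolation=cv2.INTER_CUBIC)
cv2.imwrite("pics/g2.png",np.hstack([z(T,150,260,80,80,5),z(S,165,130,80,80,5)]))
E
python3 st.py
```

```text
2.4833 [0.373  0.3382 0.0006] q [ 0.737  0.429 -0.297  0.844 -0.     0.737] toolx deg 179.97 tilt [ 0.  0. -1.] -0.0002756816404749643 0.0 [-0.6 -1.  -0.2]
```

View pics/g2.png

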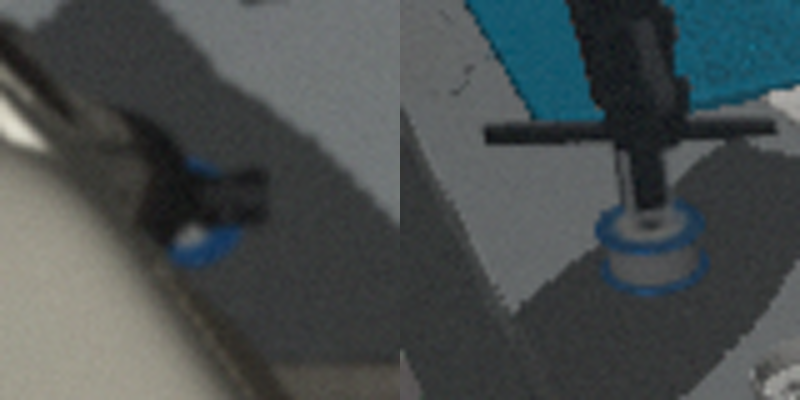

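Run:
```python
from h import *;import pickle
T,S=pickle.load(open("c.pkl","rb"))
for z in(0,.024,.03,.04,.073,.12,.2):
    P=[.373,.3382,z];t=proj(T,P)[0];s=proj(S,P)[0]
    print(z,"T",t.round(1),"crop",((t-[150,260])*5).round(),"S",s.round(1),"crop",((s-[165,130])*5+[400,0]).round())
```

```text
0 T [188.3 301.6] crop [192. 208.] S [215.1 183.2] crop [651. 266.]
0.024 T [186.1 301. ] crop [181. 205.] S [214.  174.4] crop [645. 222.]
0.03 T [185.6 300.8] crop [178. 204.] S [213.7 172.2] crop [644. 211.]
0.04 T [184.6 300.6] crop [173. 203.] S [213.2 168.5] crop [641. 193.]
0.073 T [181.4 299.8] crop [157. 199.] S [211.6 156. ] crop [633. 130.]
0.12 T [176.5 298.5] crop [133. 193.] S [209.2 137.4] crop [621.  37.]
0.2 T [167.4 296.2] crop [ 87. 181.] S [204.8 103.7] crop [ 599. -131.]
```

```bash
python3 - <<'E'
from h import *;from workcell import camera
S=camera("side")
a=S["image"][120:195,170:270,::-1];a=(255*(a/255.)**.5).astype(np.uint8)
a=cv2.resize(a,(800,600),interpolation=cv2.INTER_CUBIC)
cv2.imwrite("pics/g3.png",a)
E
python3 st.py
```

```text
2.5333 [0.3729 0.3381 0.0005] q [ 0.736  0.429 -0.297  0.844 -0.     0.737] toolx deg 179.96 tilt [ 0.  0. -1.] -4.022461979041175e-06 0.0 [-0.3  0.2  0.5]
```

View pics/g3.png

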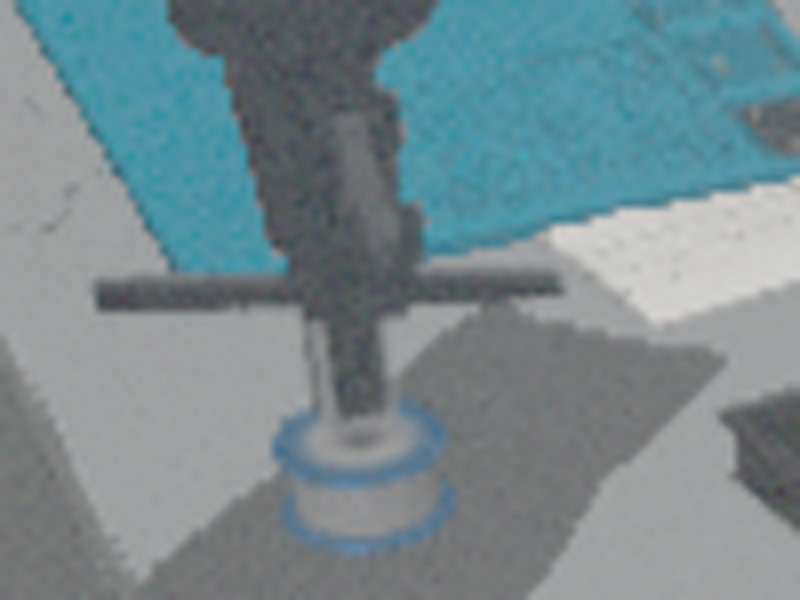

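The shut fingers end just above the reel, with the tip near (360,418) in the crop, about z = 30 mm, although the reported TCP z is 0. I'll open, lower a little and look again.

Call:
carry_out --plan '[{"dz": 0, "fingers": -1}, {"dz": 0, "fingers": -1}, {"dz": 0, "fingers": -1}, {"dz": 0, "fingers": -1}, {"dz": 0, "fingers": -1}]'

```text
$.plan[0]: bad value
```

Call:
carry_out --plan '[{"dz": 2, "fingers": -1}, {"dz": 5, "fingers": -1}, {"dz": 8, "fingers": -1}, {"dz": 10, "fingers": -1}, {"dz": 10, "fingers": -1}]'

```text
$.plan[0]: bad value
```

```bash
python3 - <<'E'
from h import *;from workcell import camera
S=camera("side")
a=S["image"][120:195,170:270,::-1];a=(255*(a/255.)**.5).astype(np.uint8)
a=cv2.resize(a,(800,600),interpolation=cv2.INTER_CUBIC)
for y in(.2955,.381):
  for x in(.362,.384):
    for z in(.003,.03):
      q=((proj(S,[x,y,z])[0]-[170,120]+.5)*8-.5).astype(int);cv2.circle(a,tuple(map(int,q)),4,(0,0,255) if z<.01 else (0,255,0),-1)
cv2.imwrite("pics/g4.png",a)
E
python3 st.py
```

```text
2.5833 [0.3729 0.3381 0.0005] q [ 0.736  0.429 -0.297  0.844  0.     0.737] toolx deg 179.96 tilt [ 0.  0. -1.] -8.590017061442988e-05 0.0 [-0.5 -0.2 -0.1]
```

View pics/g4.png

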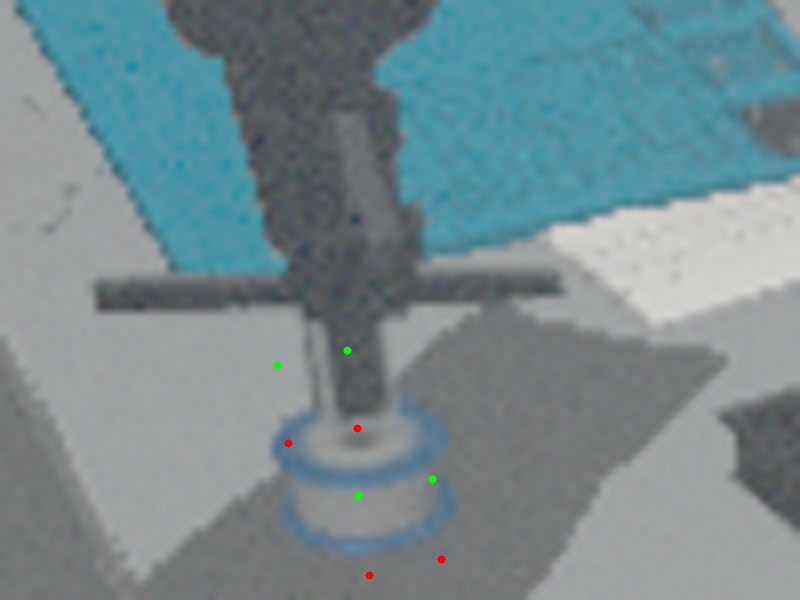

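All five fields are required, so the refused moves never ran. Repeating them in full.

Call:
carry_out --plan '[{"dx": 0, "dy": 0, "dz": 0, "twist": 0, "fingers": -1}, {"dx": 0, "dy": 0, "dz": 0, "twist": 0, "fingers": -1}, {"dx": 0, "dy": 0, "dz": 0, "twist": 0, "fingers": -1}, {"dx": 0, "dy": 0, "dz": 0, "twist": 0, "fingers": -1}, {"dx": 0, "dy": 0, "dz": 0, "twist": 0, "fingers": -1}]'

```text
clock: 3.0
eef_pos: [0.3729, 0.3381, 0.0004]
tool_rot: [0.0, 1.0, -0.0, -0.0]
ft_force: [1.4, 0.3, 0.6]
grip_width: 0.0606
grasp_force: 0.0
```

Call:
carry_out --plan '[{"dx": 0, "dy": 0, "dz": 2, "twist": 0, "fingers": -1}, {"dx": 0, "dy": 0, "dz": 5, "twist": 0, "fingers": -1}, {"dx": 0, "dy": 0, "dz": 8, "twist": 0, "fingers": -1}, {"dx": 0, "dy": 0, "dz": 10, "twist": 0, "fingers": -1}, {"dx": 0, "dy": 0, "dz": 10, "twist": 0, "fingers": -1}]'

```text
clock: 3.42
eef_pos: [0.3724, 0.3376, -0.0103]
tool_rot: [0.0, 1.0, -0.0, -0.0]
ft_force: [0.7, 0.9, 0.4]
grip_width: 0.0854
grasp_force: 0.0
```

```bash
cat > look.py <<'E'
import sys
from h import *;from workcell import camera
# name cam x0 y0 : 100x75 crop, with dots at x,y,z triples
n,cam,x0,y0=sys.argv[1],sys.argv[2],int(sys.argv[3]),int(sys.argv[4]);S=camera(cam)
a=S["image"][y0:y0+75,x0:x0+100,::-1];a=(255*(a/255.)**.5).astype(np.uint8)
a=cv2.resize(a,(800,600),interpolation=cv2.INTER_CUBIC)
for t in sys.argv[5:]:
    q=((proj(S,[float(v) for v in t.split(",")])[0]-[x0,y0]+.5)*8-.5).astype(int);cv2.circle(a,tuple(map(int,q)),4,(0,0,255),-1)
cv2.imwrite(f"pics/{n}.png",a)
E
python3 look.py g5 side 170 120 .373,.2955,.003 .373,.2955,.03; python3 st.py
```

```text
3.4667 [ 0.3725  0.3378 -0.0101] q [ 0.736  0.444 -0.308  0.82  -0.     0.737] toolx deg 179.96 tilt [-0.001 -0.001 -1.   ] 0.08515935948022804 0.0 [ 0.2  0.  -0.7]
```

View pics/g5.png

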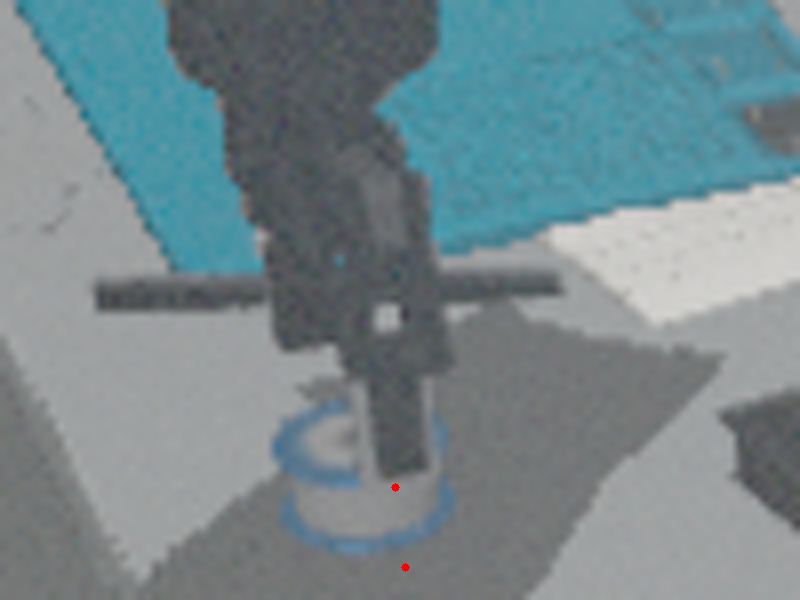

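The near fingertip sits at (398,478), z ≈ 33 mm, while the reported pose implies 3 mm. The reported z therefore reads about 30 mm low, and I'll correct for that from here on.

Call:
carry_out --plan '[{"dx": 0, "dy": 0, "dz": 4, "twist": 0, "fingers": -1}, {"dx": 0, "dy": 0, "dz": 10, "twist": 0, "fingers": -1}, {"dx": 0, "dy": 0, "dz": 15, "twist": 0, "fingers": -1}, {"dx": 0, "dy": 0, "dz": 18, "twist": 0, "fingers": -1}, {"dx": 0, "dy": 0, "dz": 18, "twist": 0, "fingers": -0.6}]'

```text
clock: 3.88
eef_pos: [0.3722, 0.3374, -0.0287]
tool_rot: [0.0, 1.0, -0.001, -0.001]
ft_force: [0.2, -0.5, 0.2]
grip_width: 0.0756
grasp_force: 0.0
```

Call:
carry_out --plan '[{"dx": 0, "dy": 0, "dz": 0, "twist": 0, "fingers": 1}, {"dx": 0, "dy": 0, "dz": 0, "twist": 0, "fingers": 1}, {"dx": 0, "dy": 0, "dz": 0, "twist": 0, "fingers": 1}, {"dx": 0, "dy": 0, "dz": 0, "twist": 0, "fingers": 1}, {"dx": 0, "dy": 0, "dz": 0, "twist": 0, "fingers": 1}]'

```text
clock: 4.3
eef_pos: [0.373, 0.3382, -0.0269]
tool_rot: [0.0, 1.0, 0.0, 0.0]
ft_force: [-1.7, -1.2, 4.6]
grip_width: 0.0482
grasp_force: 60.8
```

Call:
carry_out --plan '[{"dx": 0, "dy": 0, "dz": -8, "twist": 0, "fingers": 1}, {"dx": 0, "dy": 0, "dz": -30, "twist": 0, "fingers": 1}, {"dx": 0, "dy": 0, "dz": -60, "twist": 0, "fingers": 1}, {"dx": 0, "dy": 0, "dz": -85, "twist": 0, "fingers": 1}, {"dx": 0, "dy": 0, "dz": -100, "twist": 0, "fingers": 1}]'

```text
clock: 4.72
eef_pos: [0.3741, 0.3392, 0.0756]
tool_rot: [0.0, 1.0, 0.001, 0.002]
ft_force: [0.1, 0.4, -0.5]
grip_width: 0.048
grasp_force: 61.8
```

```bash
python3 look.py g6 side 170 90 .373,.3383,.1;python3 st.py
python3 - <<'E'
from h import *;import pickle
T,S=pickle.load(open("c.pkl","rb"))
print(ray(S,434.8,214,0),ray(S,504,272,0), ray(S,441,178,.1))
E
```

```text
4.7667 [0.3754 0.3404 0.0779] q [ 0.736  0.336 -0.202  1.024  0.     0.737] toolx deg 179.96 tilt [ 0.006  0.006 -1.   ] 0.04816234582391597 61.81688904762268 [0.1 0.3 1.4]
[0.77615332 0.00354643 0.        ] [ 0.77917809 -0.21864397  0.        ] [ 0.76713041 -0.00758628  0.1       ]
```

View pics/g6.png

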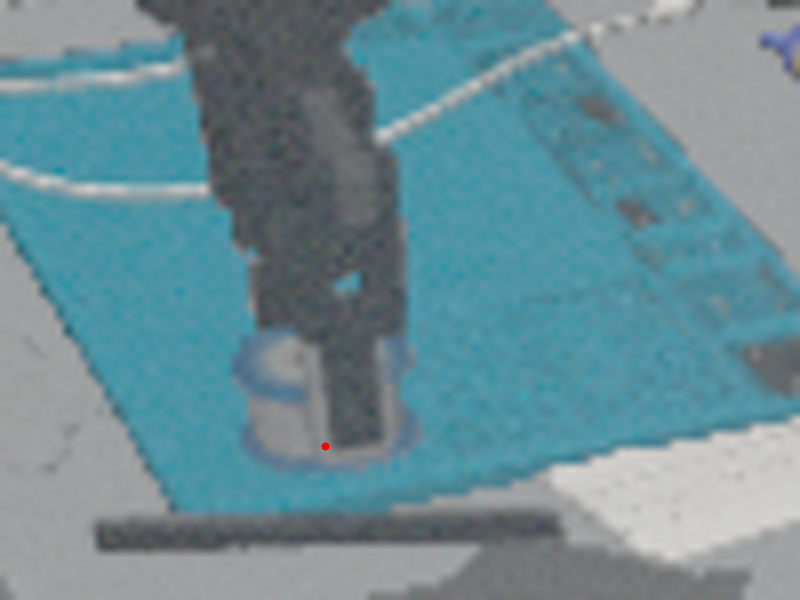

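The reel is held level, with the pads across both flanges. The box behind the trays starts at x ≈ 0.775, so it's clear. Next, carry it to the blue tray.

Call:
carry_out --plan '[{"dx": -10, "dy": -15, "dz": 0, "twist": 0, "fingers": 1}, {"dx": -32, "dy": -48, "dz": 0, "twist": 0, "fingers": 1}, {"dx": -54, "dy": -81, "dz": 0, "twist": 0, "fingers": 1}, {"dx": -76, "dy": -114, "dz": 0, "twist": 0, "fingers": 1}, {"dx": -98, "dy": -147, "dz": 0, "twist": 0, "fingers": 1}]'

```text
clock: 5.18
eef_pos: [0.4712, 0.1896, 0.0721]
tool_rot: [-0.0, 1.0, -0.0, -0.0]
ft_force: [0.8, 0.4, -0.7]
grip_width: 0.0483
grasp_force: 61.9
```

Call:
carry_out --plan '[{"dx": -22, "dy": -33, "dz": 0, "twist": 0, "fingers": 1}, {"dx": -44, "dy": -66, "dz": 0, "twist": 0, "fingers": 1}, {"dx": -66, "dy": -99, "dz": 0, "twist": 0, "fingers": 1}, {"dx": -88, "dy": -132, "dz": 0, "twist": 0, "fingers": 1}, {"dx": -100, "dy": -150, "dz": 0, "twist": 0, "fingers": 1}]'

```text
clock: 5.6
eef_pos: [0.5727, 0.0371, 0.072]
tool_rot: [0.002, 1.0, -0.001, 0.001]
ft_force: [0.8, 1.3, -0.1]
grip_width: 0.0481
grasp_force: 61.9
```

Call:
carry_out --plan '[{"dx": -6.5, "dy": -8, "dz": 10, "twist": 0, "fingers": 1}, {"dx": -6.5, "dy": -8, "dz": 35, "twist": 0, "fingers": 1}, {"dx": -6.5, "dy": -8, "dz": 60, "twist": 0, "fingers": 1}, {"dx": -6.5, "dy": -8, "dz": 72, "twist": 0, "fingers": 1}, {"dx": -6.5, "dy": -8, "dz": 76, "twist": 0, "fingers": 1}]'

```text
clock: 6.02
eef_pos: [0.5735, 0.0335, -0.0076]
tool_rot: [-0.0, 1.0, 0.0, -0.004]
ft_force: [0.9, -0.4, -1.3]
grip_width: 0.0479
grasp_force: 61.9
```

```bash
python3 st.py; python3 look.py g7 side 320 190 .577,.033,.003
```

```text
6.0167 [ 0.5735  0.0335 -0.0076] q [ 0.058  0.56  -0.093  0.925  0.     0.058] toolx deg -180.0 tilt [-0.007  0.    -1.   ] 0.047945428805066484 61.908366680145264 [ 0.9 -0.4 -1.3]
```

View pics/g7.png

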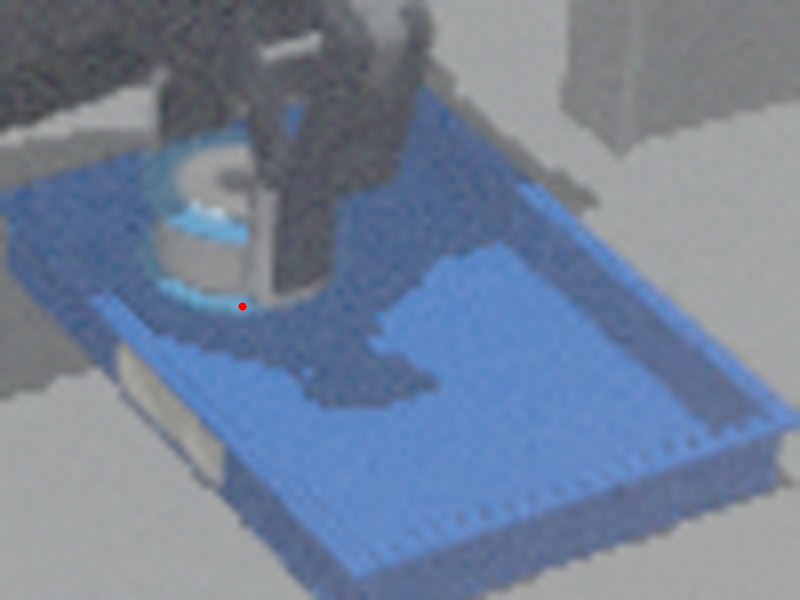

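Call:
carry_out --plan '[{"dx": 0, "dy": 0, "dz": 6, "twist": 0, "fingers": 1}, {"dx": 0, "dy": 0, "dz": 12, "twist": 0, "fingers": 1}, {"dx": 0, "dy": 0, "dz": 16, "twist": 0, "fingers": 1}, {"dx": 0, "dy": 0, "dz": 18, "twist": 0, "fingers": 1}, {"dx": 0, "dy": 0, "dz": 18, "twist": 0, "fingers": 1}]'

```text
clock: 6.48
eef_pos: [0.5771, 0.0331, -0.0217]
tool_rot: [0.0, 1.0, 0.0, -0.0]
ft_force: [-0.5, 0.4, -0.3]
grip_width: 0.0482
grasp_force: 61.9
```

Call:
carry_out --plan '[{"dx": 0, "dy": 0, "dz": 0, "twist": 0, "fingers": 1}, {"dx": 0, "dy": 0, "dz": 1, "twist": 0, "fingers": 1}, {"dx": 0, "dy": 0, "dz": 1.5, "twist": 0, "fingers": 1}, {"dx": 0, "dy": 0, "dz": 1.5, "twist": 0, "fingers": 1}, {"dx": 0, "dy": 0, "dz": 1.5, "twist": 0, "fingers": 1}]'

```text
clock: 6.9
eef_pos: [0.5773, 0.0329, -0.023]
tool_rot: [0.0, 1.0, -0.0, 0.0]
ft_force: [0.1, -0.0, -0.8]
grip_width: 0.0478
grasp_force: 61.9
```

Call:
carry_out --plan '[{"dx": 0, "dy": 0, "dz": 0.5, "twist": 0, "fingers": 1}, {"dx": 0, "dy": 0, "dz": 1, "twist": 0, "fingers": 1}, {"dx": 0, "dy": 0, "dz": 1.5, "twist": 0, "fingers": 1}, {"dx": 0, "dy": 0, "dz": 1.5, "twist": 0, "fingers": 1}, {"dx": 0, "dy": 0, "dz": 1.5, "twist": 0, "fingers": 1}]'

```text
clock: 7.32
eef_pos: [0.5774, 0.033, -0.0238]
tool_rot: [0.0, 1.0, 0.0, 0.0]
ft_force: [-2.2, -0.4, 5.1]
grip_width: 0.0479
grasp_force: 62.2
```

Call:
carry_out --plan '[{"dx": 0, "dy": 0, "dz": 0, "twist": 0, "fingers": -0.1}, {"dx": 0, "dy": 0, "dz": 0, "twist": 0, "fingers": -0.35}, {"dx": 0, "dy": 0, "dz": 0, "twist": 0, "fingers": -0.35}, {"dx": 0, "dy": 0, "dz": -3, "twist": 0, "fingers": -0.35}, {"dx": 0, "dy": 0, "dz": -15, "twist": 0, "fingers": -0.35}]'

```text
clock: 7.73
eef_pos: [0.5752, 0.0328, -0.0115]
tool_rot: [0.0, 1.0, -0.0, -0.002]
ft_force: [0.2, 0.0, -0.6]
grip_width: 0.0579
grasp_force: 0.0
```

Call:
carry_out --plan '[{"dx": 0, "dy": 0, "dz": -30, "twist": 0, "fingers": -0.35}, {"dx": 10, "dy": 3, "dz": -60, "twist": 0, "fingers": -0.6}, {"dx": 40, "dy": 11, "dz": -75, "twist": 0, "fingers": -1}, {"dx": 76, "dy": 22, "dz": -75, "twist": 0, "fingers": -1}, {"dx": 112, "dy": 33, "dz": -75, "twist": 0, "fingers": -1}]'

```text
clock: 8.15
eef_pos: [0.4658, 0.0663, 0.0668]
tool_rot: [0.001, 1.0, 0.0, 0.002]
ft_force: [0.0, 0.4, 0.8]
grip_width: 0.0851
grasp_force: 0.0
```

Call:
carry_out --plan '[{"dx": 30, "dy": 9, "dz": 0, "twist": 0, "fingers": -1}, {"dx": 40, "dy": 11.2, "dz": 15, "twist": 0, "fingers": -1}, {"dx": 40, "dy": 11.2, "dz": 40, "twist": 0, "fingers": -1}, {"dx": 40, "dy": 11.2, "dz": 50, "twist": 0, "fingers": -1}, {"dx": 40, "dy": 11.2, "dz": 50, "twist": 0, "fingers": -1}]'

```text
clock: 8.57
eef_pos: [0.4228, 0.077, 0.0136]
tool_rot: [0.0, 1.0, -0.0, -0.002]
ft_force: [0.4, -0.3, 0.9]
grip_width: 0.0855
grasp_force: 0.0
```

```bash
python3 st.py
python3 - <<'E'
from h import *;from workcell import camera
# check the white reel's gripper alignment and the blue reel's place
S=camera("side");T=camera("top")
z=lambda c,x,y,w,h,k:cv2.resize(c["image"][y:y+h,x:x+w,::-1],(w*k,h*k),interpolation=cv2.INTER_CUBIC)
a=np.hstack([z(S,230,160,100,110,4),z(S,320,190,100,110,4)]);cv2.imwrite("pics/g8.png",(255*(a/255.)**.6).astype(np.uint8))
E
```

```text
8.5667 [0.4228 0.077  0.0136] q [ 0.18   0.294 -0.468  0.813  0.     0.18 ] toolx deg 179.99 tilt [-0.004 -0.001 -1.   ] 0.08546367554950406 0.0 [ 0.4 -0.3  0.9]
```

View pics/g8.png

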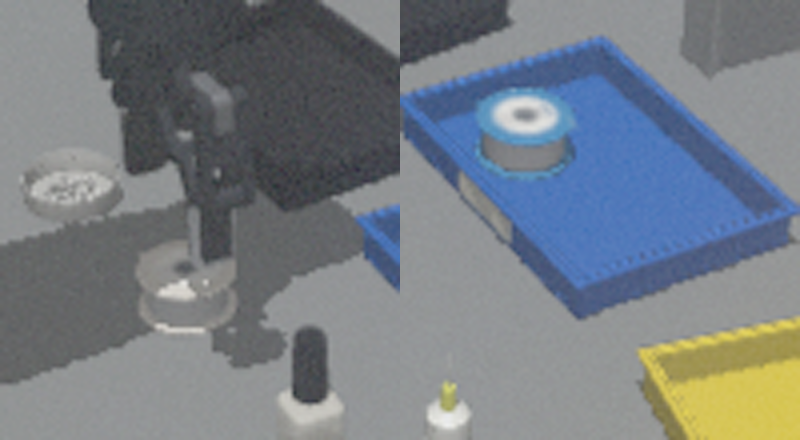

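The blue reel stands flat in the tray at (520,130), and the gripper is centred over the white reel at (185,290). Grasp the white one.

Call:
carry_out --plan '[{"dx": 0, "dy": 0, "dz": 8, "twist": 0, "fingers": -1}, {"dx": 0, "dy": 0, "dz": 20, "twist": 0, "fingers": -1}, {"dx": 0, "dy": 0, "dz": 34, "twist": 0, "fingers": -1}, {"dx": 0, "dy": 0, "dz": 42, "twist": 0, "fingers": -1}, {"dx": 0, "dy": 0, "dz": 43, "twist": 0, "fingers": -0.6}]'

```text
clock: 9.08
eef_pos: [0.4245, 0.077, -0.0287]
tool_rot: [0.0, 1.0, -0.0, -0.001]
ft_force: [-0.5, 0.2, -0.8]
grip_width: 0.0755
grasp_force: 0.0
```

Call:
carry_out --plan '[{"dx": 0, "dy": 0, "dz": 0, "twist": 0, "fingers": 1}, {"dx": 0, "dy": 0, "dz": 0, "twist": 0, "fingers": 1}, {"dx": 0, "dy": 0, "dz": 0, "twist": 0, "fingers": 1}, {"dx": 0, "dy": 0, "dz": 0, "twist": 0, "fingers": 1}, {"dx": 0, "dy": 0, "dz": 0, "twist": 0, "fingers": 1}]'

```text
clock: 9.5
eef_pos: [0.4259, 0.0773, -0.0264]
tool_rot: [0.0, 1.0, 0.0, 0.001]
ft_force: [-1.8, -0.0, 5.8]
grip_width: 0.0483
grasp_force: 60.8
```

Call:
carry_out --plan '[{"dx": 0, "dy": 0, "dz": -8, "twist": 0, "fingers": 1}, {"dx": 0, "dy": 0, "dz": -30, "twist": 0, "fingers": 1}, {"dx": 0, "dy": 0, "dz": -60, "twist": 0, "fingers": 1}, {"dx": 0, "dy": 0, "dz": -85, "twist": 0, "fingers": 1}, {"dx": 0, "dy": 0, "dz": -100, "twist": 0, "fingers": 1}]'

```text
clock: 9.92
eef_pos: [0.4269, 0.0776, 0.0758]
tool_rot: [0.0, 1.0, 0.0, 0.002]
ft_force: [0.8, -0.2, -0.9]
grip_width: 0.0478
grasp_force: 61.9
```

Call:
carry_out --plan '[{"dx": -20, "dy": -13, "dz": 0, "twist": 0, "fingers": 1}, {"dx": -53, "dy": -35, "dz": 0, "twist": 0, "fingers": 1}, {"dx": -87, "dy": -58, "dz": 0, "twist": 0, "fingers": 1}, {"dx": -121, "dy": -81, "dz": 0, "twist": 0, "fingers": 1}, {"dx": -153, "dy": -102, "dz": 0, "twist": 0, "fingers": 1}]'

```text
clock: 10.33
eef_pos: [0.58, -0.0262, 0.0735]
tool_rot: [0.0, 1.0, -0.0, 0.001]
ft_force: [0.5, 0.9, -0.8]
grip_width: 0.048
grasp_force: 61.9
```

Call:
carry_out --plan '[{"dx": -20, "dy": -14, "dz": 0, "twist": 0, "fingers": 1}, {"dx": -28, "dy": -19.2, "dz": 10, "twist": 0, "fingers": 1}, {"dx": -28, "dy": -19.2, "dz": 40, "twist": 0, "fingers": 1}, {"dx": -28, "dy": -19.2, "dz": 65, "twist": 0, "fingers": 1}, {"dx": -28, "dy": -19.2, "dz": 80, "twist": 0, "fingers": 1}]'

```text
clock: 10.75
eef_pos: [0.6033, -0.0436, -0.0108]
tool_rot: [0.0, 1.0, 0.0, -0.003]
ft_force: [-1.2, 0.8, -2.2]
grip_width: 0.0479
grasp_force: 61.9
```

Call:
carry_out --plan '[{"dx": 0, "dy": 0, "dz": 5, "twist": 0, "fingers": 1}, {"dx": 0, "dy": 0, "dz": 10, "twist": 0, "fingers": 1}, {"dx": 0, "dy": 0, "dz": 13, "twist": 0, "fingers": 1}, {"dx": 0, "dy": 0, "dz": 15, "twist": 0, "fingers": 1}, {"dx": 0, "dy": 0, "dz": 15.5, "twist": 0, "fingers": 1}]'

```text
clock: 11.17
eef_pos: [0.6069, -0.0439, -0.0222]
tool_rot: [0.0, 1.0, -0.0, 0.001]
ft_force: [0.1, 0.3, -0.3]
grip_width: 0.0479
grasp_force: 61.9
```

Call:
carry_out --plan '[{"dx": 0, "dy": 0, "dz": 0.5, "twist": 0, "fingers": 1}, {"dx": 0, "dy": 0, "dz": 1, "twist": 0, "fingers": 1}, {"dx": 0, "dy": 0, "dz": 1, "twist": 0, "fingers": 1}, {"dx": 0, "dy": 0, "dz": 1, "twist": 0, "fingers": 1}, {"dx": 0, "dy": 0, "dz": 1, "twist": 0, "fingers": 1}]'

```text
clock: 11.58
eef_pos: [0.6069, -0.0441, -0.0233]
tool_rot: [0.0, 1.0, -0.0, 0.001]
ft_force: [-0.2, 1.0, 1.5]
grip_width: 0.0479
grasp_force: 62.1
```

Call:
carry_out --plan '[{"dx": 0, "dy": 0, "dz": 0.5, "twist": 0, "fingers": 0}, {"dx": 0, "dy": 0, "dz": 0, "twist": 0, "fingers": -0.35}, {"dx": 0, "dy": 0, "dz": 0, "twist": 0, "fingers": -0.35}, {"dx": 0, "dy": 0, "dz": -3, "twist": 0, "fingers": -0.35}, {"dx": 0, "dy": 0, "dz": -25, "twist": 0, "fingers": -0.35}]'

```text
clock: 12.0
eef_pos: [0.6022, -0.0438, -0.003]
tool_rot: [0.0, 1.0, 0.0, -0.004]
ft_force: [-1.0, -0.7, 0.1]
grip_width: 0.0573
grasp_force: 0.0
```

Call:
carry_out --plan '[{"dx": 0, "dy": 0, "dz": -35, "twist": 0, "fingers": -0.35}, {"dx": 0, "dy": 0, "dz": -70, "twist": 0, "fingers": -0.5}, {"dx": 0, "dy": 0, "dz": -105, "twist": 0, "fingers": -1}, {"dx": 15, "dy": -12, "dz": -120, "twist": 0, "fingers": -1}, {"dx": 45, "dy": -37, "dz": -120, "twist": 0, "fingers": -1}]'

```text
clock: 12.42
eef_pos: [0.5671, -0.0799, 0.1262]
tool_rot: [-0.002, 1.0, -0.0, 0.006]
ft_force: [0.8, -1.0, -0.5]
grip_width: 0.0854
grasp_force: 0.0
```

Call:
carry_out --plan '[{"dx": 30, "dy": -25, "dz": 0, "twist": 0, "fingers": -1}, {"dx": 60, "dy": -49, "dz": 0, "twist": 0, "fingers": -1}, {"dx": 90, "dy": -74, "dz": 0, "twist": 0, "fingers": -1}, {"dx": 120, "dy": -98, "dz": 0, "twist": 0, "fingers": -1}, {"dx": 142, "dy": -116, "dz": 0, "twist": 0, "fingers": -1}]'

```text
clock: 12.83
eef_pos: [0.4162, -0.198, 0.1209]
tool_rot: [0.001, 1.0, -0.0, -0.001]
ft_force: [0.5, -1.0, 0.3]
grip_width: 0.0856
grasp_force: 0.0
```

Call:
carry_out --plan '[{"dx": 10.5, "dy": -8, "dz": 0, "twist": 0, "fingers": -1}, {"dx": 10.5, "dy": -8, "dz": 0, "twist": 0, "fingers": -1}, {"dx": 10.5, "dy": -8, "dz": 0, "twist": 0, "fingers": -1}, {"dx": 10.5, "dy": -8, "dz": 0, "twist": 0, "fingers": -1}, {"dx": 10.5, "dy": -8, "dz": 0, "twist": 0, "fingers": -1}]'

```text
clock: 13.25
eef_pos: [0.4095, -0.2045, 0.121]
tool_rot: [-0.0, 1.0, 0.0, 0.0]
ft_force: [0.1, -0.2, 0.0]
grip_width: 0.0858
grasp_force: 0.0
```

```bash
python3 st.py
python3 - <<'E'
from h import *;from workcell import camera
S=camera("side");T=camera("top")
z=lambda c,x,y,w,h,k:cv2.resize(c["image"][y:y+h,x:x+w,::-1],(w*k,h*k),interpolation=cv2.INTER_CUBIC)
a=np.hstack([z(S,290,220,80,120,5),z(S,320,190,100,150,4)]);cv2.imwrite("pics/g9.png",(255*(a/255.)**.6).astype(np.uint8))
# blue tray now: reel white
h=cv2.cvtColor(S["image"],cv2.COLOR_RGB2HSV).astype(int)
m=(h[...,1]<70)&(h[...,2]>120);m2=np.zeros_like(m);m2[205:255,335:405]=1
_,l,s,c=cv2.connectedComponentsWithStats((m&m2).astype(np.uint8))
print(s[1:][s[1:,4]>20],c[1:][s[1:,4]>20]); print(proj(S,[[.606,-.044,.027],[.606,-.044,.003]]))
E
```

```text
13.25 [ 0.4095 -0.2045  0.121 ] q [-0.463  0.211 -0.25   1.108  0.    -0.464] toolx deg -179.96 tilt [ 0.001  0.    -1.   ] 0.08577947459851264 0.0 [ 0.1 -0.2  0. ]
[[369 228  26  16 305]
 [369 241  22  11  48]] [[381.81311475 235.05245902]
 [378.1875     248.72916667]]
[[381.08398746 234.74665567]
 [380.17942297 244.22455149]]
```

Call:
carry_out --plan '[{"dx": 0, "dy": 0, "dz": 12, "twist": 0, "fingers": -1}, {"dx": 0, "dy": 0, "dz": 40, "twist": 0, "fingers": -1}, {"dx": 0, "dy": 0, "dz": 70, "twist": 0, "fingers": -1}, {"dx": 0, "dy": 0, "dz": 95, "twist": 0, "fingers": -0.6}, {"dx": 0, "dy": 0, "dz": 105, "twist": 0, "fingers": -0.3}]'

```text
clock: 13.77
eef_pos: [0.4067, -0.2031, 0.0126]
tool_rot: [-0.0, 1.0, 0.001, -0.002]
ft_force: [-0.2, -0.2, -0.1]
grip_width: 0.0637
grasp_force: 0.0
```

Call:
carry_out --plan '[{"dx": 0, "dy": 0, "dz": 0, "twist": 0, "fingers": -0.1}, {"dx": 0, "dy": 0, "dz": 0, "twist": 0, "fingers": 0.0}, {"dx": 0, "dy": 0, "dz": 0, "twist": 0, "fingers": 0.06}, {"dx": 0, "dy": 0, "dz": 0, "twist": 0, "fingers": 0.11}, {"dx": 0, "dy": 0, "dz": 0, "twist": 0, "fingers": 0.16}]'

```text
clock: 14.18
eef_pos: [0.4097, -0.2054, 0.0171]
tool_rot: [0.0, 1.0, -0.001, 0.001]
ft_force: [0.4, 0.6, 0.1]
grip_width: 0.036
grasp_force: 0.0
```

Call:
carry_out --plan '[{"dx": 0, "dy": 0, "dz": 0, "twist": 0, "fingers": 0.2}, {"dx": 0, "dy": 0, "dz": 0, "twist": 0, "fingers": 0.24}, {"dx": 0, "dy": 0, "dz": 0, "twist": 0, "fingers": 1}, {"dx": 0, "dy": 0, "dz": 0, "twist": 0, "fingers": 1}, {"dx": 0, "dy": 0, "dz": 0, "twist": 0, "fingers": 1}]'

```text
clock: 14.6
eef_pos: [0.4093, -0.2053, 0.017]
tool_rot: [0.0, 1.0, -0.0, 0.001]
ft_force: [-0.5, 0.6, 5.9]
grip_width: 0.0284
grasp_force: 58.7
```

Call:
carry_out --plan '[{"dx": 0, "dy": 0, "dz": -5, "twist": 0, "fingers": 1}, {"dx": 0, "dy": 0, "dz": -20, "twist": 0, "fingers": 1}, {"dx": 0, "dy": 0, "dz": -42, "twist": 0, "fingers": 1}, {"dx": 0, "dy": 0, "dz": -62, "twist": 0, "fingers": 1}, {"dx": 0, "dy": 0, "dz": -70, "twist": 0, "fingers": 1}]'

```text
clock: 15.02
eef_pos: [0.4099, -0.2057, 0.0885]
tool_rot: [0.0, 1.0, -0.001, 0.002]
ft_force: [0.2, -0.3, 0.0]
grip_width: 0.0283
grasp_force: 59.3
```

Call:
carry_out --plan '[{"dx": -15, "dy": -7, "dz": 0, "twist": 0, "fingers": 1}, {"dx": -40, "dy": -18, "dz": 0, "twist": 0, "fingers": 1}, {"dx": -68, "dy": -31, "dz": 0, "twist": 0, "fingers": 1}, {"dx": -96, "dy": -44, "dz": 0, "twist": 0, "fingers": 1}, {"dx": -124, "dy": -56, "dz": 0, "twist": 0, "fingers": 1}]'

```text
clock: 15.43
eef_pos: [0.5333, -0.2615, 0.0855]
tool_rot: [0.0, 1.0, 0.0, -0.0]
ft_force: [1.2, -0.8, -0.6]
grip_width: 0.0287
grasp_force: 59.3
```

Call:
carry_out --plan '[{"dx": -25, "dy": -11.5, "dz": 0, "twist": 0, "fingers": 1}, {"dx": -42, "dy": -19.5, "dz": 0, "twist": 0, "fingers": 1}, {"dx": -49.5, "dy": -23, "dz": 5, "twist": 0, "fingers": 1}, {"dx": -49.5, "dy": -23, "dz": 20, "twist": 0, "fingers": 1}, {"dx": -49.5, "dy": -23, "dz": 40, "twist": 0, "fingers": 1}]'

```text
clock: 15.85
eef_pos: [0.583, -0.2846, 0.0461]
tool_rot: [0.0, 1.0, -0.001, 0.001]
ft_force: [0.8, 0.6, -0.7]
grip_width: 0.0282
grasp_force: 59.3
```

Call:
carry_out --plan '[{"dx": 0, "dy": 0, "dz": 12, "twist": 0, "fingers": 1}, {"dx": 0, "dy": 0, "dz": 20, "twist": 0, "fingers": 1}, {"dx": 0, "dy": 0, "dz": 24, "twist": 0, "fingers": 1}, {"dx": 0, "dy": 0, "dz": 25, "twist": 0, "fingers": 1}, {"dx": 0, "dy": 0, "dz": 25, "twist": 0, "fingers": 1}]'

```text
clock: 16.27
eef_pos: [0.5819, -0.2841, 0.0212]
tool_rot: [0.0, 1.0, -0.0, 0.0]
ft_force: [0.4, 0.2, 0.0]
grip_width: 0.0287
grasp_force: 59.3
```

Call:
carry_out --plan '[{"dx": 0, "dy": 0, "dz": 0.5, "twist": 0, "fingers": 1}, {"dx": 0, "dy": 0, "dz": 1, "twist": 0, "fingers": 1}, {"dx": 0, "dy": 0, "dz": 1.5, "twist": 0, "fingers": 1}, {"dx": 0, "dy": 0, "dz": 1.5, "twist": 0, "fingers": 1}, {"dx": 0, "dy": 0, "dz": 1.5, "twist": 0, "fingers": 1}]'

```text
clock: 16.68
eef_pos: [0.5825, -0.2843, 0.0201]
tool_rot: [0.0, 1.0, -0.0, 0.001]
ft_force: [-0.2, -0.3, 2.0]
grip_width: 0.0283
grasp_force: 59.6
```

Call:
carry_out --plan '[{"dx": 0, "dy": 0, "dz": 0.5, "twist": 0, "fingers": 0.25}, {"dx": 0, "dy": 0, "dz": 0.5, "twist": 0, "fingers": 0.1}, {"dx": 0, "dy": 0, "dz": 0.5, "twist": 0, "fingers": -0.2}, {"dx": 0, "dy": 0, "dz": 0.5, "twist": 0, "fingers": -0.4}, {"dx": 0, "dy": 0, "dz": 0.5, "twist": 0, "fingers": -0.4}]'

```text
clock: 17.1
eef_pos: [0.5818, -0.284, 0.0187]
tool_rot: [0.0, 1.0, 0.0, -0.0]
ft_force: [0.8, 0.2, 0.2]
grip_width: 0.0595
grasp_force: 0.0
```

Call:
carry_out --plan '[{"dx": 0, "dy": 0, "dz": -10, "twist": 0, "fingers": -0.4}, {"dx": 0, "dy": 0, "dz": -35, "twist": 0, "fingers": -0.4}, {"dx": 0, "dy": 0, "dz": -65, "twist": 0, "fingers": -0.4}, {"dx": 0, "dy": 0, "dz": -90, "twist": 0, "fingers": -0.4}, {"dx": 0, "dy": 0, "dz": -102, "twist": 0, "fingers": -0.4}]'

```text
clock: 17.52
eef_pos: [0.584, -0.2849, 0.126]
tool_rot: [0.0, 1.0, -0.001, 0.003]
ft_force: [0.4, -1.0, 1.1]
grip_width: 0.0601
grasp_force: 0.0
```

```bash
python3 st.py
python3 - <<'E'
from h import *;from workcell import camera
S=camera("side")
h=cv2.cvtColor(S["image"],cv2.COLOR_RGB2HSV).astype(int)
m=(h[...,1]<60)&(h[...,2]>90)
q=proj(S,[[.582,-.284,.003],[.582,-.284,.071],[.582,-.284,.086]]);print(q)
for v in range(int(q[2,1])-6,int(q[0,1])+10,4):
    xs=np.where(m[v,int(q[0,0])-25:int(q[0,0])+25])[0]+int(q[0,0])-25;print(v,xs.min() if len(xs) else None,xs.max() if len(xs) else None,len(xs))
E
```

```text
17.5167 [ 0.584  -0.2849  0.126 ] q [-0.454  0.572  0.307  1.3    0.    -0.453] toolx deg 179.97 tilt [ 0.006 -0.003 -1.   ] 0.06011613062733623 0.0 [ 0.4 -1.   1.1]
[[440.67972086 325.07836939]
 [446.75715457 295.59595434]
 [448.17688578 288.70865509]]
282 None None 0
286 None None 0
290 445 455 9
294 444 454 11
298 441 454 13
302 438 455 18
306 438 457 20
310 437 456 20
314 438 455 18
318 437 454 18
322 436 453 18
326 436 452 17
330 440 450 11
334 None None 0
```

Call:
carry_out --plan '[{"dx": 10, "dy": 15, "dz": 0, "twist": 0, "fingers": -0.4}, {"dx": 32, "dy": 47, "dz": 0, "twist": 0, "fingers": -0.4}, {"dx": 54, "dy": 80, "dz": 0, "twist": 0, "fingers": -0.4}, {"dx": 76, "dy": 113, "dz": 0, "twist": 0, "fingers": -0.4}, {"dx": 98, "dy": 145, "dz": 0, "twist": 0, "fingers": -0.4}]'

```text
clock: 17.98
eef_pos: [0.4824, -0.1376, 0.1205]
tool_rot: [0.001, 1.0, 0.0, -0.0]
ft_force: [0.2, 0.3, 0.1]
grip_width: 0.0597
grasp_force: 0.0
```

Call:
carry_out --plan '[{"dx": 22, "dy": 33, "dz": 0, "twist": 0, "fingers": -0.4}, {"dx": 42, "dy": 62, "dz": 0, "twist": 0, "fingers": -0.4}, {"dx": 51, "dy": 75, "dz": 0, "twist": 0, "fingers": -0.4}, {"dx": 53.5, "dy": 79.3, "dz": 0, "twist": 0, "fingers": -0.4}, {"dx": 53.5, "dy": 79.3, "dz": 0, "twist": 0, "fingers": -0.4}]'

```text
clock: 18.4
eef_pos: [0.4301, -0.0588, 0.1212]
tool_rot: [-0.001, 1.0, -0.0, 0.0]
ft_force: [0.7, 0.1, -0.6]
grip_width: 0.0598
grasp_force: 0.0
```

Call:
carry_out --plan '[{"dx": 0, "dy": 0, "dz": 12, "twist": 0, "fingers": -0.4}, {"dx": 0, "dy": 0, "dz": 40, "twist": 0, "fingers": -0.4}, {"dx": 0, "dy": 0, "dz": 75, "twist": 0, "fingers": -0.3}, {"dx": 0, "dy": 0, "dz": 100, "twist": 0, "fingers": -0.1}, {"dx": 0, "dy": 0, "dz": 109, "twist": 0, "fingers": 0}]'

```text
clock: 18.82
eef_pos: [0.4287, -0.0604, 0.0086]
tool_rot: [0.001, 1.0, 0.0, -0.003]
ft_force: [0.7, -0.0, 0.8]
grip_width: 0.0425
grasp_force: 0.0
```

Call:
carry_out --plan '[{"dx": 0, "dy": 0, "dz": 0, "twist": 0, "fingers": 0.15}, {"dx": 0, "dy": 0, "dz": 0, "twist": 0, "fingers": 0.3}, {"dx": 0, "dy": 0, "dz": 0, "twist": 0, "fingers": 0.4}, {"dx": 0, "dy": 0, "dz": 0, "twist": 0, "fingers": 0.46}, {"dx": 0, "dy": 0, "dz": 0, "twist": 0, "fingers": 0.52}]'

```text
clock: 19.23
eef_pos: [0.4322, -0.06, 0.0133]
tool_rot: [0.0, 1.0, -0.0, 0.002]
ft_force: [0.7, -0.5, -0.4]
grip_width: 0.0207
grasp_force: 0.0
```

Call:
carry_out --plan '[{"dx": 0, "dy": 0, "dz": 0, "twist": 0, "fingers": 0.58}, {"dx": 0, "dy": 0, "dz": 0, "twist": 0, "fingers": 0.64}, {"dx": 0, "dy": 0, "dz": 0, "twist": 0, "fingers": 1}, {"dx": 0, "dy": 0, "dz": 0, "twist": 0, "fingers": 1}, {"dx": 0, "dy": 0, "dz": 0, "twist": 0, "fingers": 1}]'

```text
clock: 19.65
eef_pos: [0.4319, -0.0599, 0.0131]
tool_rot: [0.0, 1.0, -0.0, 0.001]
ft_force: [-0.9, -0.3, 5.9]
grip_width: 0.0158
grasp_force: 58.3
```

Call:
carry_out --plan '[{"dx": 0, "dy": 0, "dz": -5, "twist": 0, "fingers": 1}, {"dx": 0, "dy": 0, "dz": -20, "twist": 0, "fingers": 1}, {"dx": 0, "dy": 0, "dz": -42, "twist": 0, "fingers": 1}, {"dx": 0, "dy": 0, "dz": -62, "twist": 0, "fingers": 1}, {"dx": 0, "dy": 0, "dz": -70, "twist": 0, "fingers": 1}]'

```text
clock: 20.07
eef_pos: [0.432, -0.0597, 0.0844]
tool_rot: [0.0, 1.0, -0.0, 0.002]
ft_force: [-0.1, 0.5, -0.3]
grip_width: 0.0158
grasp_force: 58.5
```

Call:
carry_out --plan '[{"dx": -14, "dy": -13, "dz": 0, "twist": 0, "fingers": 1}, {"dx": -38, "dy": -35, "dz": 0, "twist": 0, "fingers": 1}, {"dx": -64, "dy": -59, "dz": 0, "twist": 0, "fingers": 1}, {"dx": -91, "dy": -84, "dz": 0, "twist": 0, "fingers": 1}, {"dx": -118, "dy": -108, "dz": 0, "twist": 0, "fingers": 1}]'

```text
clock: 20.48
eef_pos: [0.5491, -0.1686, 0.0815]
tool_rot: [0.0, 1.0, 0.0, -0.0]
ft_force: [0.2, -0.2, 0.8]
grip_width: 0.0161
grasp_force: 58.5
```

Call:
carry_out --plan '[{"dx": -24, "dy": -22, "dz": 0, "twist": 0, "fingers": 1}, {"dx": -39, "dy": -36, "dz": 0, "twist": 0, "fingers": 1}, {"dx": -44.5, "dy": -41.3, "dz": 5, "twist": 0, "fingers": 1}, {"dx": -44.5, "dy": -41.3, "dz": 20, "twist": 0, "fingers": 1}, {"dx": -44.5, "dy": -41.3, "dz": 40, "twist": 0, "fingers": 1}]'

```text
clock: 20.9
eef_pos: [0.594, -0.2095, 0.0421]
tool_rot: [0.001, 1.0, -0.0, 0.001]
ft_force: [-0.3, 0.1, -0.4]
grip_width: 0.016
grasp_force: 58.6
```

Call:
carry_out --plan '[{"dx": 0, "dy": 0, "dz": 12, "twist": 0, "fingers": 1}, {"dx": 0, "dy": 0, "dz": 20, "twist": 0, "fingers": 1}, {"dx": 0, "dy": 0, "dz": 24, "twist": 0, "fingers": 1}, {"dx": 0, "dy": 0, "dz": 25, "twist": 0, "fingers": 1}, {"dx": 0, "dy": 0, "dz": 25, "twist": 0, "fingers": 1}]'

```text
clock: 21.32
eef_pos: [0.593, -0.2088, 0.0171]
tool_rot: [0.0, 1.0, -0.0, 0.0]
ft_force: [-0.2, -0.1, -0.6]
grip_width: 0.0158
grasp_force: 58.5
```

Call:
carry_out --plan '[{"dx": 0, "dy": 0, "dz": 0.5, "twist": 0, "fingers": 1}, {"dx": 0, "dy": 0, "dz": 1, "twist": 0, "fingers": 1}, {"dx": 0, "dy": 0, "dz": 1.5, "twist": 0, "fingers": 1}, {"dx": 0, "dy": 0, "dz": 1.5, "twist": 0, "fingers": 1}, {"dx": 0, "dy": 0, "dz": 1.5, "twist": 0, "fingers": 1}]'

```text
clock: 21.73
eef_pos: [0.5935, -0.2092, 0.0162]
tool_rot: [0.0, 1.0, -0.0, 0.001]
ft_force: [0.8, -0.2, 3.1]
grip_width: 0.0156
grasp_force: 58.7
```

Call:
carry_out --plan '[{"dx": 0, "dy": 0, "dz": 0, "twist": 0, "fingers": 0.55}, {"dx": 0, "dy": 0, "dz": 0, "twist": 0, "fingers": 0.4}, {"dx": 0, "dy": 0, "dz": 0, "twist": 0, "fingers": 0.2}, {"dx": 0, "dy": 0, "dz": 0, "twist": 0, "fingers": 0}, {"dx": 0, "dy": 0, "dz": 0, "twist": 0, "fingers": 0}]'

```text
clock: 22.15
eef_pos: [0.5929, -0.209, 0.0152]
tool_rot: [0.0, 1.0, 0.0, -0.0]
ft_force: [-0.3, 0.0, 0.0]
grip_width: 0.0424
grasp_force: 0.0
```

Call:
carry_out --plan '[{"dx": 0, "dy": 0, "dz": -10, "twist": 0, "fingers": 0}, {"dx": 0, "dy": 0, "dz": -35, "twist": 0, "fingers": 0}, {"dx": 0, "dy": 0, "dz": -65, "twist": 0, "fingers": 0}, {"dx": 0, "dy": 0, "dz": -95, "twist": 0, "fingers": -0.4}, {"dx": 0, "dy": 0, "dz": -105, "twist": 0, "fingers": -1}]'

```text
clock: 22.57
eef_pos: [0.5958, -0.21, 0.1265]
tool_rot: [0.0, 1.0, -0.001, 0.004]
ft_force: [1.6, 0.2, 1.2]
grip_width: 0.0657
grasp_force: 0.0
```

Call:
carry_out --plan '[{"dx": 20, "dy": -10, "dz": 0, "twist": 0, "fingers": -1}, {"dx": 56, "dy": -29, "dz": 0, "twist": 0, "fingers": -1}, {"dx": 92, "dy": -48, "dz": 0, "twist": 0, "fingers": -1}, {"dx": 128, "dy": -67, "dz": 0, "twist": 0, "fingers": -1}, {"dx": 164, "dy": -86, "dz": 0, "twist": 0, "fingers": -1}]'

```text
clock: 22.98
eef_pos: [0.4274, -0.2952, 0.1206]
tool_rot: [-0.0, 1.0, -0.0, 0.0]
ft_force: [-0.7, -1.1, 0.2]
grip_width: 0.0853
grasp_force: 0.0
```

```bash
python3 st.py
python3 - <<'E'
from h import *;from workcell import camera
S=camera("side")
h=cv2.cvtColor(S["image"],cv2.COLOR_RGB2HSV).astype(int)
m=(h[...,1]<60)&(h[...,2]>90);d=h[...,2]<45
q=proj(S,[[.593,-.209,.003],[.593,-.209,.037],[.593,-.209,.076]]);print(q)
for v in range(int(q[2,1])-6,int(q[0,1])+10,5):
    o=int(q[0,0])-25;f=lambda k:(lambda xs:(xs.min(),xs.max()) if len(xs) else None)(np.where(k[v,o:o+50])[0]+o);print(v,f(m),f(d))
# power bank refined with a rectangle on its top and base in the side view
m=(h[...,2]>150)&(h[...,1]<60);k=np.zeros_like(m);k[340:415,300:400]=1
print((m&k).sum(), cv2.minAreaRect(np.argwhere(m&k)[:,::-1].astype(np.float32)))
E
```

```text
22.9833 [ 0.4274 -0.2952  0.1206] q [-0.604  0.327 -0.093  1.15  -0.    -0.605] toolx deg -179.98 tilt [ 0. -0. -1.] 0.08526688340915106 0.0 [-0.7 -1.1  0.2]
[[420.92277419 295.95621807]
 [423.27416846 281.81010907]
 [426.10156651 264.80033683]]
258 (np.int64(415), np.int64(444)) (np.int64(395), np.int64(413))
263 (np.int64(415), np.int64(444)) (np.int64(395), np.int64(413))
268 (np.int64(415), np.int64(421)) (np.int64(395), np.int64(430))
273 None (np.int64(395), np.int64(429))
278 None (np.int64(395), np.int64(429))
283 (np.int64(423), np.int64(428)) (np.int64(395), np.int64(412))
288 None (np.int64(395), np.int64(407))
293 (np.int64(444), np.int64(444)) (np.int64(395), np.int64(398))
298 (np.int64(441), np.int64(443)) (np.int64(395), np.int64(397))
303 (np.int64(438), np.int64(444)) (np.int64(395), np.int64(396))
2237 ((350.34381103515625, 375.5739440917969), (35.489524841308594, 69.03870391845703), 69.86369323730469)
```

Call:
carry_out --plan '[{"dx": 20, "dy": -11, "dz": 10, "twist": 0, "fingers": -1}, {"dx": 40, "dy": -22, "dz": 35, "twist": 0, "fingers": -1}, {"dx": 44.5, "dy": -24.2, "dz": 65, "twist": 0, "fingers": -1}, {"dx": 44.5, "dy": -24.2, "dz": 90, "twist": 0, "fingers": -1}, {"dx": 44.5, "dy": -24.2, "dz": 100, "twist": 0, "fingers": -1}]'

```text
clock: 23.45
eef_pos: [0.382, -0.3178, 0.0176]
tool_rot: [0.001, 1.0, 0.002, -0.002]
ft_force: [-0.6, 1.1, -0.3]
grip_width: 0.0854
grasp_force: 0.0
```

Call:
carry_out --plan '[{"dx": 0, "dy": 0, "dz": 10, "twist": 0, "fingers": -1}, {"dx": 0, "dy": 0, "dz": 25, "twist": 0, "fingers": -1}, {"dx": 0, "dy": 0, "dz": 40, "twist": 0, "fingers": -1}, {"dx": 0, "dy": 0, "dz": 48, "twist": 0, "fingers": -1}, {"dx": 0, "dy": 0, "dz": 50, "twist": 0, "fingers": -1}]'

```text
clock: 23.87
eef_pos: [0.3846, -0.3186, -0.0303]
tool_rot: [-0.0, 1.0, 0.0, -0.0]
ft_force: [-0.3, 0.4, -0.2]
grip_width: 0.0851
grasp_force: 0.0
```

Call:
carry_out --plan '[{"dx": 0, "dy": 0, "dz": 0, "twist": 0, "fingers": -0.8}, {"dx": 0, "dy": 0, "dz": 0, "twist": 0, "fingers": -0.6}, {"dx": 0, "dy": 0, "dz": 0, "twist": 0, "fingers": 0}, {"dx": 0, "dy": 0, "dz": 0, "twist": 0, "fingers": 1}, {"dx": 0, "dy": 0, "dz": 0, "twist": 0, "fingers": 1}]'

```text
clock: 24.28
eef_pos: [0.3857, -0.3199, -0.028]
tool_rot: [0.0, 1.0, -0.001, 0.001]
ft_force: [-1.0, 0.4, 6.0]
grip_width: 0.0603
grasp_force: 64.9
```

Call:
carry_out --plan '[{"dx": 0, "dy": 0, "dz": -8, "twist": 0, "fingers": 1}, {"dx": 0, "dy": 0, "dz": -30, "twist": 0, "fingers": 1}, {"dx": 0, "dy": 0, "dz": -60, "twist": 0, "fingers": 1}, {"dx": 0, "dy": 0, "dz": -85, "twist": 0, "fingers": 1}, {"dx": 0, "dy": 0, "dz": -100, "twist": 0, "fingers": 1}]'

```text
clock: 24.7
eef_pos: [0.3857, -0.3202, 0.074]
tool_rot: [0.0, 1.0, -0.001, 0.002]
ft_force: [1.3, -0.0, -1.5]
grip_width: 0.0602
grasp_force: 64.7
```

Call:
carry_out --plan '[{"dx": -4.4, "dy": 14.3, "dz": 0, "twist": 0, "fingers": 1}, {"dx": -16.2, "dy": 52.5, "dz": 0, "twist": 0, "fingers": 1}, {"dx": -28.3, "dy": 91.7, "dz": 0, "twist": 0, "fingers": 1}, {"dx": -40.4, "dy": 131, "dz": 0, "twist": 0, "fingers": 1}, {"dx": -52.5, "dy": 170, "dz": 0, "twist": 0, "fingers": 1}]'

```text
clock: 25.12
eef_pos: [0.4373, -0.1478, 0.0713]
tool_rot: [0.001, 1.0, -0.0, 0.001]
ft_force: [1.3, 0.4, -0.3]
grip_width: 0.0602
grasp_force: 64.7
```

Call:
carry_out --plan '[{"dx": -12.1, "dy": 39.2, "dz": 0, "twist": 0, "fingers": 1}, {"dx": -24.2, "dy": 78.4, "dz": 0, "twist": 0, "fingers": 1}, {"dx": -36.3, "dy": 117.5, "dz": 0, "twist": 0, "fingers": 1}, {"dx": -48.4, "dy": 156.7, "dz": 0, "twist": 0, "fingers": 1}, {"dx": -60.5, "dy": 195.9, "dz": 0, "twist": 0, "fingers": 1}]'

```text
clock: 25.53
eef_pos: [0.498, 0.0487, 0.0713]
tool_rot: [0.0, 1.0, -0.0, 0.001]
ft_force: [0.9, -1.0, -0.8]
grip_width: 0.0602
grasp_force: 64.7
```

Call:
carry_out --plan '[{"dx": -12, "dy": 39, "dz": 0, "twist": 0, "fingers": 1}, {"dx": -24, "dy": 78, "dz": 0, "twist": 0, "fingers": 1}, {"dx": -36, "dy": 117, "dz": 0, "twist": 0, "fingers": 1}, {"dx": -48, "dy": 156, "dz": 0, "twist": 0, "fingers": 1}, {"dx": -56.5, "dy": 183.3, "dz": 0, "twist": 0, "fingers": 1}]'

```text
clock: 25.95
eef_pos: [0.555, 0.2338, 0.0712]
tool_rot: [-0.001, 1.0, 0.001, 0.001]
ft_force: [0.6, 0.0, -0.1]
grip_width: 0.0603
grasp_force: 64.7
```

Call:
carry_out --plan '[{"dx": 0, "dy": 0, "dz": 0, "twist": -3, "fingers": 1}, {"dx": 0, "dy": 0, "dz": 5, "twist": -7, "fingers": 1}, {"dx": 0, "dy": 0, "dz": 15, "twist": -9.5, "fingers": 1}, {"dx": 0, "dy": 0, "dz": 30, "twist": -9.5, "fingers": 1}, {"dx": 0, "dy": 0, "dz": 40, "twist": -9.5, "fingers": 1}]'

```text
clock: 26.37
eef_pos: [0.554, 0.23, 0.03]
tool_rot: [-0.083, 0.997, -0.0, -0.0]
ft_force: [-1.0, 0.2, -1.1]
grip_width: 0.0606
grasp_force: 64.8
```

```bash
python3 st.py
python3 - <<'E'
from h import *;from workcell import camera
S=camera("side");r=np.radians
P=[rect(.554,.23,.058,.102,.062,r(9.5)),rect(.554,.23,.024,.12,.17,r(9.5))]
overlay(S,P,(240,100,540,340),2.66,"pics/g10.png")
E
```

```text
26.3667 [0.554 0.23  0.03 ] q [ 0.394  0.556  0.015  1.03  -0.     0.228] toolx deg -170.52 tilt [-0. -0. -1.] 0.0605928396275228 64.7662603855133 [-1.   0.2 -1.1]
```

View pics/g10.png

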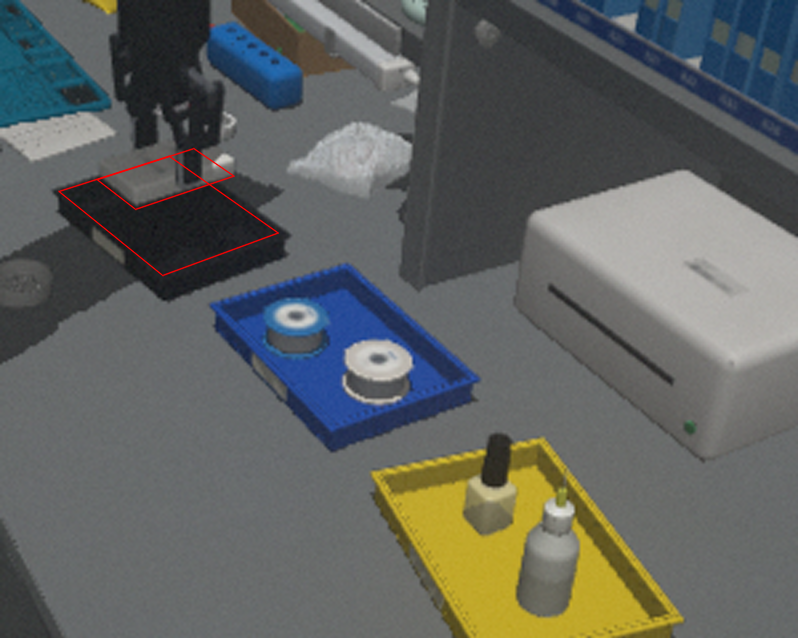

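Both reels lie flat in the blue tray, both bottles stand in the yellow tray, and the power bank hangs level over the black tray, close to the overlay near (165,180). Lower it.

Call:
carry_out --plan '[{"dx": 0, "dy": 0, "dz": 10, "twist": 0, "fingers": 1}, {"dx": 0, "dy": 0, "dz": 25, "twist": 0, "fingers": 1}, {"dx": 0, "dy": 0, "dz": 40, "twist": 0, "fingers": 1}, {"dx": 0, "dy": 0, "dz": 50, "twist": 0, "fingers": 1}, {"dx": 0, "dy": 0, "dz": 53, "twist": 0, "fingers": 1}]'

```text
clock: 26.83
eef_pos: [0.553, 0.2293, -0.0244]
tool_rot: [-0.082, 0.997, -0.0, -0.001]
ft_force: [0.1, 1.3, -0.7]
grip_width: 0.0606
grasp_force: 64.8
```

Call:
carry_out --plan '[{"dx": 0, "dy": 0, "dz": 0.5, "twist": 0, "fingers": 1}, {"dx": 0, "dy": 0, "dz": 1, "twist": 0, "fingers": 1}, {"dx": 0, "dy": 0, "dz": 1.5, "twist": 0, "fingers": 1}, {"dx": 0, "dy": 0, "dz": 2, "twist": 0, "fingers": 1}, {"dx": 0, "dy": 0, "dz": 2, "twist": 0, "fingers": 1}]'

```text
clock: 27.25
eef_pos: [0.5549, 0.2302, -0.0239]
tool_rot: [-0.083, 0.997, 0.0, 0.001]
ft_force: [-0.6, -0.4, -0.1]
grip_width: 0.0603
grasp_force: 64.8
```

Call:
carry_out --plan '[{"dx": 0, "dy": 0, "dz": 0.5, "twist": 0, "fingers": 1}, {"dx": 0, "dy": 0, "dz": 1, "twist": 0, "fingers": 1}, {"dx": 0, "dy": 0, "dz": 1.5, "twist": 0, "fingers": 1}, {"dx": 0, "dy": 0, "dz": 1.5, "twist": 0, "fingers": 1}, {"dx": 0, "dy": 0, "dz": 1.5, "twist": 0, "fingers": 1}]'

```text
clock: 27.67
eef_pos: [0.5546, 0.2301, -0.0249]
tool_rot: [-0.083, 0.997, 0.0, 0.001]
ft_force: [-1.6, -0.2, 5.2]
grip_width: 0.0604
grasp_force: 65.4
```

Call:
carry_out --plan '[{"dx": 0, "dy": 0, "dz": 0, "twist": 0, "fingers": -0.5}, {"dx": 0, "dy": 0, "dz": 0, "twist": 0, "fingers": -0.7}, {"dx": 0, "dy": 0, "dz": 0, "twist": 0, "fingers": -0.7}, {"dx": 0, "dy": 0, "dz": -3, "twist": 0, "fingers": -0.7}, {"dx": 0, "dy": 0, "dz": -20, "twist": 0, "fingers": -0.7}]'

```text
clock: 28.08
eef_pos: [0.5517, 0.2289, -0.0089]
tool_rot: [-0.082, 0.997, -0.001, -0.003]
ft_force: [-0.4, -0.3, 0.1]
grip_width: 0.0726
grasp_force: 0.0
```

Call:
carry_out --plan '[{"dx": 0, "dy": 0, "dz": -35, "twist": 0, "fingers": -0.7}, {"dx": 0, "dy": 0, "dz": -70, "twist": 0, "fingers": -0.7}, {"dx": 0, "dy": 0, "dz": -105, "twist": 0, "fingers": -0.7}, {"dx": 15, "dy": 5, "dz": -135, "twist": 0, "fingers": -0.7}, {"dx": 45, "dy": 15, "dz": -150, "twist": 0, "fingers": -0.7}]'

```text
clock: 28.5
eef_pos: [0.512, 0.2381, 0.1485]
tool_rot: [-0.081, 0.997, 0.001, 0.005]
ft_force: [0.7, 1.3, 0.1]
grip_width: 0.0726
grasp_force: 0.0
```

Call:
carry_out --plan '[{"dx": 30, "dy": 15, "dz": 0, "twist": 0, "fingers": -0.7}, {"dx": 60, "dy": 30, "dz": 0, "twist": 0, "fingers": -0.7}, {"dx": 95, "dy": 45, "dz": 0, "twist": 0, "fingers": -0.7}, {"dx": 120, "dy": 60, "dz": 0, "twist": 0, "fingers": -0.7}, {"dx": 140, "dy": 70, "dz": 0, "twist": 0, "fingers": -0.7}]'

```text
clock: 28.92
eef_pos: [0.3554, 0.2837, 0.1441]
tool_rot: [-0.083, 0.997, 0.0, -0.0]
ft_force: [0.3, -0.1, -0.6]
grip_width: 0.0726
grasp_force: 0.0
```

Call:
carry_out --plan '[{"dx": 30, "dy": 20, "dz": 0, "twist": 0, "fingers": -0.7}, {"dx": 60, "dy": 40, "dz": 0, "twist": 0, "fingers": -0.7}, {"dx": 80, "dy": 60, "dz": 0, "twist": 0, "fingers": -0.7}, {"dx": 90, "dy": 75, "dz": 0, "twist": 0, "fingers": -0.7}, {"dx": 90, "dy": 75, "dz": 0, "twist": 0, "fingers": -0.7}]'

```text
clock: 29.33
eef_pos: [0.2546, 0.3444, 0.1443]
tool_rot: [-0.085, 0.996, 0.001, -0.0]
ft_force: [0.1, 1.0, -0.4]
grip_width: 0.0729
grasp_force: 0.0
```

```bash
python3 st.py
python3 - <<'E'
from h import *;from workcell import camera
T=camera("top")
h=cv2.cvtColor(T["image"],cv2.COLOR_RGB2HSV).astype(int)
def seg(n,m,box,z):
    k=np.zeros_like(m);x0,y0,x1,y1=box;k[y0:y1,x0:x1]=1
    _,l,s,_=cv2.connectedComponentsWithStats((m&k).astype(np.uint8));i=1+s[1:,4].argmax()
    w=np.array([ray(T,u,v,z)[:2]*1000 for v,u in np.argwhere(l==i)],np.float32);print(n,cv2.minAreaRect(w),s[i])
light=(h[...,1]<60)&(h[...,2]>130)
seg("pb in black (exp 554 230, 102x62)",light,(195,200,268,258),.02)
seg("tin (exp 401.5 197, 54)",(h[...,1]<60)&(h[...,2]>125),(228,272,260,304),.014)
E
```

```text
29.3333 [0.2546 0.3444 0.1443] q [ 9.330e-01  1.350e-01 -2.800e-01  1.155e+00  1.000e-03  7.630e-01] toolx deg -170.26 tilt [-0.     0.002 -1.   ] 0.07294261217847056 0.0 [ 0.1  1.  -0.4]
pb in black (exp 554 230, 102x62) ((552.9685668945312, 231.16720581054688), (103.286865234375, 62.31126022338867), 7.435256004333496) [ 216  207   29   43 1005]
tin (exp 401.5 197, 54) ((401.8731384277344, 197.26002502441406), (49.8105583190918, 49.48976516723633), 88.43973541259766) [234 278  21  21 340]
```

```bash
python3 -c "
from workcell import job_done;print(job_done())"
```

```text
the job is handed in; nothing more can be done
None
```

The job is handed in at about 29 s of the 128 s allowed: both reels are flat in the blue tray, both bottles stand in the yellow tray, the power bank lies flat in the black tray, and the tin is where it was.

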